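# Brush out a tilted port and hold its cover flush

## Robot

A 6-joint arm with a two-finger parallel gripper is mounted at the origin on the work surface. World frame = base frame: x ahead of the robot, y to its left, z up, the work surface at z = 0. Lengths are in mm, angles in rad, forces in N, time in s.
With the tool pointing down it reaches from about 275 to 1000 mm from the base axis. Payload 8.4 kg.
Tool frame: the origin (TCP) lies midway between the tips of the shut fingers; the grasp point (between the pads) lies 19 mm behind it; z points along the fingers, y is the direction in which the jaws open and shut (so a half turn about z gives the same grasp; the last joint's range is limited). The gripper opens to 85 mm and grips with 20 to 120 N. Pads are 22 mm wide; open, the fingers measure 114 mm over their backs; the gripper's body (76 mm by 85 mm) begins 54 mm behind the grasp point. The pads swing forward as they close: fully open they stand 13 mm farther back than shut.
Start: joints at [-1.258, 0.353, 1.633, -0, 1.155, -0.002], TCP at [193.515, -594.289, 231.281] pointing down, gripper open.
Joint ranges: [-2.63, 2.63], [-0.92, 2.1], [0.06, 2.66], [-1.3, 4.44], [0, 2.69], [-3.02, 3.02]. Speed limits (rad/s): [2.22, 2.22, 2.79, 3.14, 3.14, 3.14].

## Interface

Orientations are given as [roll, pitch, yaw] about the fixed x, y, z axes, in that order (R = Rz(yaw) Ry(pitch) Rx(roll)).
In Python, from rig import r gives the robot as it stands. The module is installed in compiled form; this text tells all that it offers.
- The arm moves only by the tool drive_tool, never from a script. Its argument "moves" is a list of rows, each a list of 3 entries, a list of its own where there are three numbers: the closure, from 0 (fully open) to 1 (shut), then the shift along the tool's x, y, z in cm, then the turn about the tool's z in degrees. In form: [[claw, [dx, dy, dz], roll], ...]. A call has 1 to 12 rows; each row is the pose to reach, as a shift and turn from the pose measured when the call began, along the tool's axes at that moment; what a row does not reach only later rows make up. A row lasts 1/8 s, in which the tool goes at most 62.5 mm and 10.7 degrees, less where a joint would pass 70% of its speed; a pose out of reach is approached as far as the arm can. A call with a gripper value outside its range is refused whole. The fingers move at their own pace and stop on an object; "grip_force" is the grip in N (left out, the last holds). Time passes only in rows, so rows that repeat a pose let the fingers close. It gives the time, the measured TCP pose, the force and the opening at its end, in the units of the state.
- r.sense(): the state, without advancing time (a new reading comes with each control period).
- r.grab_frame(name): name is "scene" or "top" or "wrist"; returns a dict with "color" (420x560x3 uint8, red, green, blue), "fx", "fy", "cx", "cy" (pixels), "pose" (4x4, takes a point from camera to world coordinates); the wrist camera has in their place "hand_eye" (4x4, takes a point from camera to tool coordinates, whose origin is the TCP and whose axes are the flange's). Camera axes: x right, y up, looking along -z (the intrinsics and any distortion apply to the point x, -y, -z); pixel columns grow to the right and rows downward; lengths in mm; the calibration is good to about 2 mm. A picture is of the moment at which its call begins: read the wrist's pose just before it. There is no depth.
- r.sign_off(): hands the job in, once; it reports no verdict.
Trained networks look in the newest picture that a camera, given by its name, has taken for a name from the list of things; names that differ only in an ending like _2 or _b are one class to them, and where a whole thing is asked for, a point or a joint stands for the part that bears it (a point fixed in the world has none). Each returns a list of dicts, best first, with "score" (0 to 1); they miss things now and then, are a little off and sometimes report something else, mostly with a low value. They report only what shows in the picture. A call takes as long as a camera call. They do not tell look-alikes from the thing itself.
- r.outline_of(thing, camera): "mask" (420x560 bool, what is visible of it) and "at" ([column, row] in pixels, amid what is visible of it).
- r.spot_point(thing, camera): "at" ([column, row] in pixels: a listed point, or the origin of a listed thing).
The state is a dict: "clock": time; "qpos": joint angles; "qvel": joint speeds; "joint_efforts": joint torques, N m; "eef_pos": TCP position; "tcp_rot": TCP orientation; "contact_force": force on the tool from outside, world axes, zero at the start; "wrist_torque": the same for the moment, N m; "opening": opening from 0.0 (shut) to 1.0 (fully open).
Only numpy, scipy, OpenCV 4.12 (cv2) and the standard library are available. Lean on these libraries where they do the work, as an engineer would, in place of code of your own. Each camera call takes 0.05 s, during which the arm holds its last target.

## Task

Take the brush from its stand and scrub the port of the tilted casting: push the bristles right down near the bottom, draw them up to the mouth, push them down again, then set the brush fully back upright in its stand. Then take the cover by its yellow grip, tilt it to match the sloped face and hold it flush on the face, centred over the port with its long side along the long side of the face, pressing with about 10 N. Finish while still gripping and pressing the cover; do not let go, and leave the bottle, the can and the wrench where they are.

Things in the scene. Friction and masses are not known exactly. Their poses are not given: they have to be found in the camera images.
- fixture: blue tilting fixture fixed to the bench: base plate 150 x 130 x 12 mm and two cheeks (outer faces 59 mm either side of the middle, 85 mm high) carrying the aluminium casting between them on a level hinge 66 mm up, locked: it does not give when pushed. Origin: centre of the underside, z up, y along the hinge. Place and yaw vary.
- port_mouth (a point): mouth centre of a blind round port (46 mm wide, 60 mm deep, square to the face) in the sloped 100 x 84 mm top face of the aluminium casting, about 105 mm above the bench. z: the face's outward normal and port axis; x: the face's long side, its -x end low and towards the robot; y: short side, level. The slope, 0.12 to 0.32 rad, varies.
- stand: red round brush stand fixed on the bench: upright tube 48 mm outside and 34 mm inside diameter, rim 100 mm above the bench, on a 96 mm wide foot. Origin: centre of its underside, z up. It stands to the left or to the right of the fixture.
- brush: upright brush, 150 mm long, 80 g. Origin: bristle end; z along the axis to the handle. Along z: stiff brass bristles 24 mm wide to 50 mm, 8 mm shaft, black cone growing from 68 mm to 28 mm wide at 82-86 mm (centres it in the stand), black flange 44 mm wide at 86-91 mm, orange round handle 18 mm wide at 91-150 mm. Home, the flange sits on the stand's rim, origin 14 mm above the bench.
- brush_tip (a point): the bristle end of the brush, on its axis (the same point as the origin of the brush).
- cover: steel cover plate 90 (x) x 70 (y) x 6 mm, about 0.2 kg, lying flat on the bench on the other side of the fixture from the brush stand. Origin: centre of its underside; z up out of the plate. A yellow upright bar grip stands on its middle: 40 mm along x, 14 mm thick along y, from 6 to 51 mm above the underside.
- oil_bottle: bystander: yellow oil bottle, 60 mm diameter, 150 mm tall. Origin: centre of its underside.
- can: bystander: red can, 72 mm diameter, 100 mm tall. Origin: centre of its underside.
- wrench: bystander: steel wrench lying flat near the robot. Its origin lies on its underside.
There are look-alikes about, which are no part of the job. Leave any pink or purple look-alike of the cover alone.

How it is judged:
By the outcome, as a careful person would: the job done as asked, in the order asked, and still so for the second after the job is handed in, while the arm keeps its last pose, push and grip.
It also fails if it takes over 72 s, if anything falls off the work surface, if the arm or the gripper's body presses on something with over 40 N, if the wrist force passes 120 N, or if a joint passes its speed limit or range.

## Working session

There is one attempt and no reset: what is moved stays moved. The work goes in short steps, Python scripts to look and compute and a tool call to move; the robot and the scene stay as the last step left them, time stands still between calls to the robot, and variables do not carry over. Pictures are saved under pics/ and viewed, and the job is handed in when it is done.

Besides the shell and the picture viewer there is one more tool, called after ">>>" as name([rows], argument=value, ...), one row to a line, values as JSON. drive_tool: Moves the arm, as the interface text tells. Its arguments: {"type":"object","properties":{"moves":{"type":"array"},"grip_force":{"type":"number"}},"required":["moves"]}

```bash
mkdir -p pics; ls; cat > h.py <<'E'
from rig import r
import numpy as np, cv2
from scipy.spatial.transform import Rotation as R
E
python3 - <<'E'
from h import *
s=r.sense(); print(s)
for n in ["scene","top","wrist"]:
    f=r.grab_frame(n); cv2.imwrite(f"pics/{n}0.png",f["color"][:,:,::-1])
    print(n,{k:(np.round(v,3).tolist() if k!="color" else 0) for k,v in f.items()})
E
```

```text
pics
{'clock': 0.0, 'qpos': array([-1.25841352e+00,  3.53609977e-01,  1.63413488e+00,  2.57089639e-06,
        1.15517929e+00, -2.37960961e-03]), 'qvel': array([ 0.00042437, -0.00126153,  0.00156547, -0.00117305, -0.00028581,
       -0.0004541 ]), 'joint_efforts': array([ 1.60836793e-03, -6.05236030e+01, -3.42068338e+01,  1.32351656e-04,
        9.37714329e-03, -1.44750021e-05]), 'eef_pos': array([ 193.36343211, -593.84502183,  230.5851915 ]), 'tcp_rot': array([-3.14026117e+00, -5.51906656e-06,  3.14761369e-01]), 'contact_force': array([-0.05100818,  0.34952516, -0.20841377]), 'wrist_torque': array([ 0.02388352, -0.01412518, -0.03457632]), 'opening': 0.9986948589601522}
scene {'color': 0, 'fx': 413.798, 'fy': 413.798, 'cx': 275.894, 'cy': 208.994, 'pose': [[-0.045, -0.804, 0.593, 1151.887], [0.999, -0.035, 0.03, -37.198], [-0.003, 0.594, 0.805, 855.231], [0.0, 0.0, 0.0, 1.0]]}
top {'color': 0, 'fx': 389.698, 'fy': 389.698, 'cx': 275.264, 'cy': 202.577, 'pose': [[-0.004, 0.994, -0.113, 526.149], [-1.0, -0.006, -0.014, -80.694], [-0.014, 0.113, 0.993, 942.618], [0.0, 0.0, 0.0, 1.0]]}
wrist {'color': 0, 'fx': 366.926, 'fy': 366.926, 'cx': 283.715, 'cy': 209.714, 'hand_eye': [[-0.0, 0.962, 0.274, 68.79], [1.0, 0.0, -0.001, 0.286], [-0.001, 0.274, -0.962, -143.828], [0.0, 0.0, 0.0, 1.0]]}
```

View pics/scene0.png

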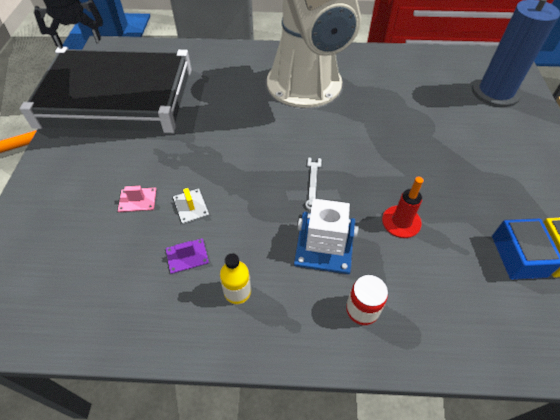

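View pics/top0.png

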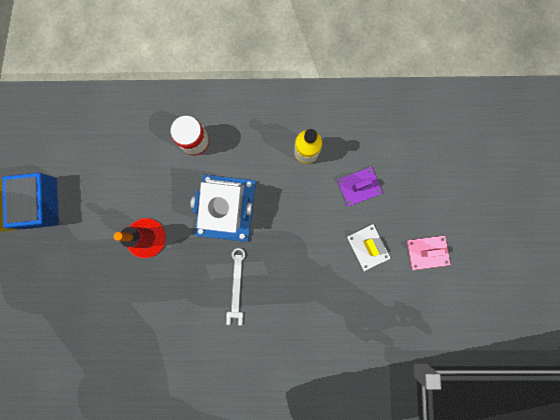

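View pics/wrist0.png

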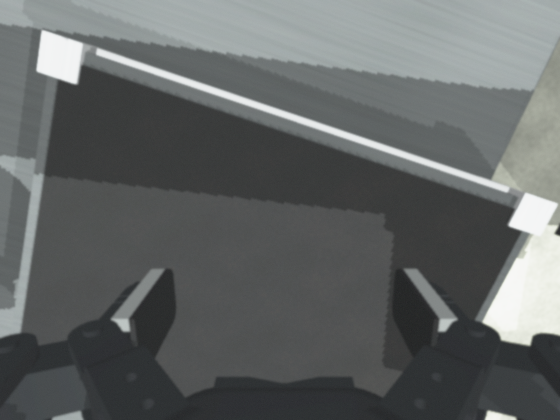

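The top picture shows the stand and brush at about (143,238), the fixture at (222,207), and the cover with the yellow grip at (369,247). The purple and pink look-alikes are at (360,185) and (430,252). Next I triangulate.

```bash
cat > h.py <<'E'
from rig import r
import numpy as np, cv2
from scipy.spatial.transform import Rotation as R
def wristpose(f,s):
    T=np.eye(4);T[:3,:3]=R.from_euler('xyz',s["tcp_rot"]).as_matrix();T[:3,3]=s["eef_pos"]
    return T@f["hand_eye"]
def ray(f,uv,P=None):
    P=f["pose"] if P is None else P
    d=np.array([(uv[0]-f["cx"])/f["fx"],-(uv[1]-f["cy"])/f["fy"],-1.])
    d=P[:3,:3]@d; return P[:3,3],d/np.linalg.norm(d)
def tri(rays):
    A=np.zeros((3,3));b=np.zeros(3)
    for o,d in rays:
        M=np.eye(3)-np.outer(d,d);A+=M;b+=M@o
    p=np.linalg.solve(A,b); return p,[round(float(np.linalg.norm((np.eye(3)-np.outer(d,d))@(p-o))),1) for o,d in rays]
def onz(rr,z):
    o,d=rr; return o+d*(z-o[2])/d[2]
def proj(f,p,P=None):
    P=f["pose"] if P is None else P
    c=np.linalg.inv(P)@np.append(p,1); return np.array([f["cx"]+f["fx"]*c[0]/-c[2], f["cy"]-f["fy"]*c[1]/-c[2]])
E
python3 - <<'E'
from h import *
F={n:r.grab_frame(n) for n in("scene","top")}
for th in ["port_mouth","stand","brush","cover","fixture","oil_bottle","can","wrench"]:
    res={n:r.spot_point(th,n) for n in F}
    for n in F: print(th,n,[(np.round(x["at"],1).tolist(),round(x["score"],2)) for x in res[n][:4]])
    for n in F:
        for x in res[n][:3]: print("   z0",n,onz(ray(F[n],x["at"]),105 if th=="port_mouth" else 14 if th=="brush" else 0).round(1))
    if all(res.values()) : print("   tri",tri([ray(F[n],res[n][0]["at"]) for n in F]))
E
```

```text
port_mouth scene [([328.2, 215.6], 0.75)]
port_mouth top [([218.7, 203.8], 0.97)]
   z0 scene [611.9  52.4 105. ]
   z0 top [619.7  53.3 105. ]
   tri (array([618.69365609,  51.53717959, 114.43678807]), [0.3, 0.3])
stand scene [([401.1, 225.9], 0.74)]
stand top [([145.3, 237.2], 0.81)]
   z0 scene [560.1 245.3   0. ]
   z0 top [551.1 247.3   0. ]
   tri (array([551.41379463, 250.42692851, -12.23319145]), [1.0, 1.0])
brush scene [([361.0, 309.4], 0.7)]
brush top [([140.7, 238.0], 0.61), ([191.4, 141.2], 0.42)]
   z0 scene [790.8 126.1  14. ]
   z0 top [548.9 253.4  14. ]
   z0 top [784.6 136.9  14. ]
   tri (array([ 588.43559683,  289.2002793 , -354.22550334]), [96.2, 96.2])
cover scene [([186.5, 257.8], 0.78), ([135.4, 195.3], 0.57)]
cover top [([355.1, 182.2], 0.76), ([368.6, 246.3], 0.74), ([428.3, 252.4], 0.69)]
   z0 scene [ 673.7 -273.4    0. ]
   z0 scene [ 492.4 -440.9    0. ]
   z0 top [ 682.7 -263.     0. ]
   z0 top [ 527.  -291.1    0. ]
   z0 top [ 512.  -432.6    0. ]
   tri (array([ 681.15060458, -265.04929318,   13.25406582]), [4.5, 4.5])
fixture scene [([329.6, 243.7]
[... 160 characters left out ...]
97]), [5.2, 5.2])
oil_bottle scene [([236.5, 291.4], 0.87)]
oil_bottle top [([307.1, 150.5], 0.86), ([189.4, 141.3], 0.7)]
   z0 scene [ 754.3 -146.4    0. ]
   z0 top [ 762.7 -147.     0. ]
   z0 top [788.3 145.1   0. ]
   tri (array([ 759.73307326, -145.55054688,   11.56062302]), [0.6, 0.6])
can scene [([361.7, 309.6], 0.6)]
can top [([189.9, 138.6], 0.91)]
   z0 scene [785.1 130.3   0. ]
   z0 top [795.2 144.    0. ]
   tri (array([790.75936044, 133.79510671,  15.36402119]), [6.4, 6.4])
wrench scene [([314.9, 185.7], 0.93)]
wrench top [([235.9, 283.3], 0.8)]
   z0 scene [439.3  32.2  -0. ]
   z0 top [440.7  26.7   0. ]
   tri (array([440.66270014,  29.35731388,   1.18877234]), [2.8, 2.8])
```

```bash
python3 - <<'E'
import cv2
a=cv2.imread("pics/top0.png")
cv2.imwrite("pics/topz1.png",cv2.resize(a[160:280,100:260],None,fx=5,fy=5,interpolation=cv2.INTER_CUBIC))
cv2.imwrite("pics/topz2.png",cv2.resize(a[200:300,330:460],None,fx=6,fy=6,interpolation=cv2.INTER_CUBIC))
b=cv2.imread("pics/scene0.png")
cv2.imwrite("pics/sz1.png",cv2.resize(b[165:285,280:440],None,fx=5,fy=5,interpolation=cv2.INTER_CUBIC))
E
```

```text
(no output)
```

View pics/topz1.png

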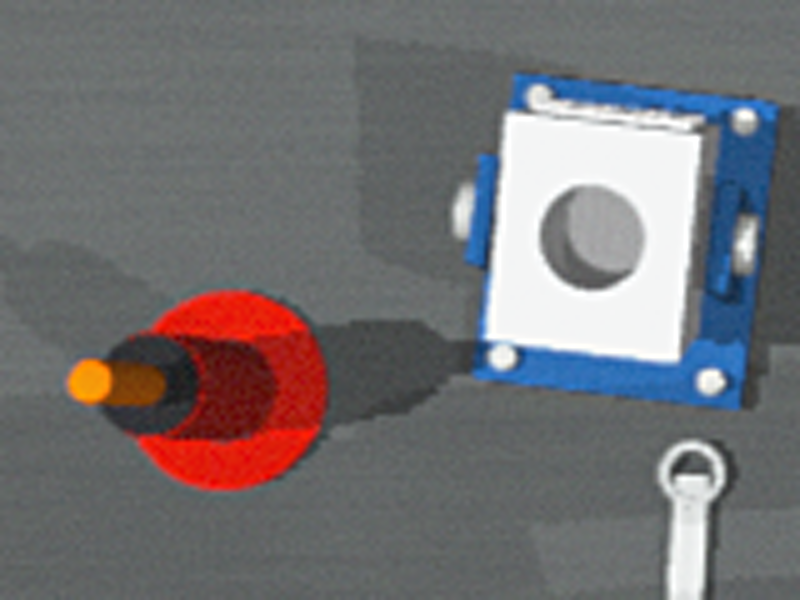

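View pics/topz2.png

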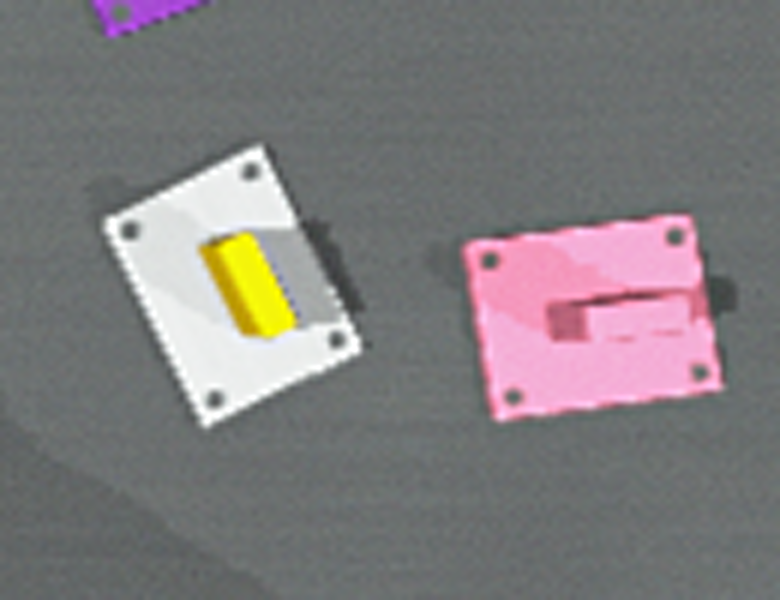

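View pics/sz1.png

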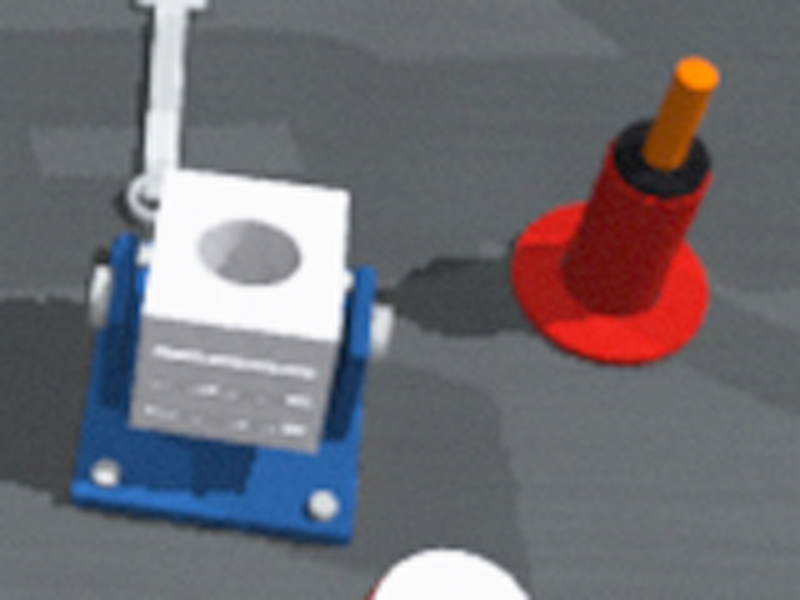

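```bash
python3 - <<'E'
from h import *
from scipy.optimize import least_squares
F={n:r.grab_frame(n) for n in("scene","top")}
tz=lambda p:np.array(p)/5+[100-.4,160-.4]; sz=lambda p:np.array(p)/5+[280-.4,165-.4]; cz=lambda p:np.array(p)/6+[330-.4,200-.4]
loc=np.array([[50,42,0],[50,-42,0],[-50,-42,0],[-50,42,0]])
T=[tz(p) for p in [(505,112),(705,135),(680,362),(485,340)]]
S=[sz(p) for p in [(330,338),(145,312),(175,168),(348,190)]]
for i in range(4):print(tri([ray(F["top"],T[i]),ray(F["scene"],S[i])]))
# rim of the port
def pose(p):
    Rm=R.from_euler('z',p[3]).as_matrix()@R.from_euler('y',-p[4]).as_matrix()
    return Rm,p[:3]
def res(p):
    Rm,t=pose(p); o=[]
    for i in range(4):
        q=Rm@loc[i]+t
        o+=list(proj(F["top"],q)-T[i]); o+=list(proj(F["scene"],q)-S[i])
    return o
s=least_squares(res,[618,52,105,-.1,.2]); print("face",s.x.round(3),np.abs(s.fun).max(),s.fun.round(1))
C=[cz(p) for p in [(262,145),(105,218),(205,428),(362,350)]]
W=np.array([onz(ray(F["top"],c),6) for c in C]);print(W.round(1),W.mean(0), [np.linalg.norm(W[i]-W[i-1]) for i in range(4)])
d=(W[0]-W[3])+(W[1]-W[2]);print("cover yaw",np.arctan2(d[1],d[0]))
g=[onz(ray(F["top"],cz(p)),51) for p in [(225,237),(250,232),(297,327),(272,338)]];print("grip top",np.mean(g,0))
# brush handle top z164, foot top
print("handle top",onz(ray(F["top"],tz((90,381))),164),onz(ray(F["scene"],sz((697,76))),164),tri([ray(F["top"],tz((90,381))),ray(F["scene"],sz((697,76)))]))
print("foot",onz(ray(F["top"],tz((228,391))),5),onz(ray(F["scene"],sz((610,284))),5))
print("flange",onz(ray(F["top"],tz((148,385))),105),onz(ray(F["scene"],sz((661,158))),105))
E
```

```text
(array([665.07857231,  87.98418796, 121.47450588]), [2.1, 2.1])
(array([654.74175318,   6.16658536, 119.9614662 ]), [1.7, 1.7])
(array([558.74685399,  20.13530488,  97.66674171]), [3.1, 3.1])
(array([568.72549248, 102.04569824,  98.82821255]), [0.3, 0.3])
face [ 6.11758e+02  5.40500e+01  1.09253e+02 -1.35000e-01  2.27000e-01] 1.8221811645781827 [ 0.6 -0.2  1.5  0.4 -0.7  0.2 -0.9 -0.2 -0.9  0.5 -1.8 -0.3 -0.1 -0.2
 -0.1  0.4]
[[ 580.6 -302.5    6. ]
 [ 551.8 -239.3    6. ]
 [ 469.2 -276.5    6. ]
 [ 499.4 -339.3    6. ]] [ 525.24920079 -289.40018132    6.        ] [np.float64(89.13916351967727), np.float64(69.49468394059787), np.float64(90.65842081893186), np.float64(69.6480619910017)]
cover yaw 0.4242669390929746
grip top [ 525.72899298 -289.77619681   51.        ]
handle top [549.77582958 246.05907956 164.        ] [549.4375757  246.47905973 164.        ] (array([549.76715218, 246.14469515, 164.30052134]), [0.2, 0.2])
foot [549.50402419 245.72337946   5.        ] [549.90147051 246.70069731   5.        ]
flange [549.73791786 245.62000741 105.        ] [548.63400029 246.2511918  105.        ]
```

```bash
cat >> h.py <<'E'
def to(pos,yaw=None):
    s=r.sense(); Rt=R.from_euler('xyz',s["tcp_rot"]).as_matrix()
    d=Rt.T@(np.array(pos,float)-s["eef_pos"])/10
    t=0 if yaw is None else -np.degrees((yaw-s["tcp_rot"][2]+np.pi)%(2*np.pi)-np.pi)
    print("shift",d.round(2),"turn",round(t,1),"| t",round(s["clock"],2),"pos",s["eef_pos"].round(1),"rot",s["tcp_rot"].round(3),"F",s["contact_force"].round(1),"open",round(s["opening"],3))
    return s
E
python3 - <<'E'
from h import *
to([549.6,246.2,230],1.436)
E
```

```text
shift [ 59.88 -68.9    0.13] turn -64.2 | t 1.15 pos [ 193.5 -594.3  231.3] rot [3.142 0.    0.315] F [-0.1 -0.3  0. ] open 1.003
```

>>> drive_tool([
  [0, [59.9, -68.9, 0.1], -64],
  [0, [59.9, -68.9, 0.1], -64],
  [0, [59.9, -68.9, 0.1], -64],
  [0, [59.9, -68.9, 0.1], -64],
  [0, [59.9, -68.9, 0.1], -64],
  [0, [59.9, -68.9, 0.1], -64],
  [0, [59.9, -68.9, 0.1], -64],
  [0, [59.9, -68.9, 0.1], -64],
  [0, [59.9, -68.9, 0.1], -64],
  [0, [59.9, -68.9, 0.1], -64],
  [0, [59.9, -68.9, 0.1], -64],
  [0, [59.9, -68.9, 0.1], -64],
], grip_force=80)

```text
clock: 2.65
eef_pos: [486.8, 98.5, 230.8]
tcp_rot: [3.141, -0.0, 1.432]
contact_force: [0.9, -1.2, -0.4]
opening: 1.0
```

```bash
python3 - <<'E'
from h import *
to([549.6,246.2,230],1.436)
E
```

```text
shift [15.5   4.18  0.08] turn -0.2 | t 2.65 pos [486.8  98.5 230.8] rot [ 3.141 -0.     1.432] F [ 0.9 -1.2 -0.4] open 1.0
```

>>> drive_tool([
  [0, [15.5, 4.2, 0.1], 0],
  [0, [15.5, 4.2, 0.1], 0],
  [0, [15.5, 4.2, 0.1], 0],
  [0, [15.5, 4.2, 2], 0],
  [0, [15.5, 4.2, 2], 0],
])

```text
clock: 3.28
eef_pos: [548.1, 245.0, 208.7]
tcp_rot: [-3.139, 0.003, 1.433]
contact_force: [-1.1, -0.9, -1.4]
opening: 0.996
```

```bash
python3 - <<'E'
from h import *
to([549.6,246.2,122],1.436)
f=r.grab_frame("wrist"); cv2.imwrite("pics/w1.png",f["color"][:,:,::-1])
s=r.sense();P=wristpose(f,s)
for p in [(549.6,246.2,164),(549.6,246.2,105)]: print(proj(f,np.array(p),P))
E
```

```text
shift [0.16 0.16 8.67] turn -0.2 | t 3.27 pos [548.1 245.  208.7] rot [-3.139e+00  3.000e-03  1.433e+00] F [-1.1 -0.9 -1.4] open 0.996
[286.14396096 232.9386139 ]
[285.78677411 204.61778252]
```

View pics/w1.png

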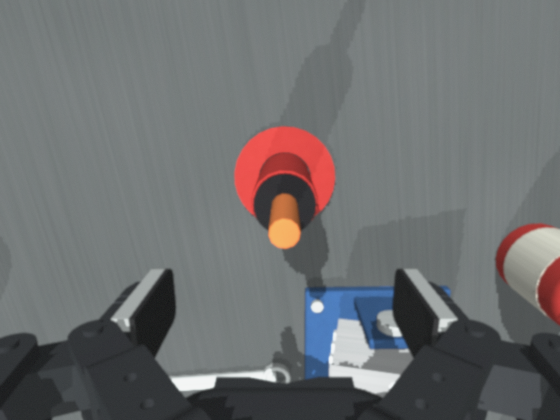

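The handle top shows at (285,234), against a prediction of (286,233), so it's aligned. I descend and grip.

>>> drive_tool([
  [0, [0.2, 0.2, 4.5], 0],
  [0, [0.2, 0.2, 8.7], 0],
  [0, [0.2, 0.2, 8.7], 0],
  [0, [0.2, 0.2, 8.7], 0],
  [1, [0.2, 0.2, 8.7], 0],
  [1, [0.2, 0.2, 8.7], 0],
  [1, [0.2, 0.2, 8.7], 0],
  [1, [0.2, 0.2, 8.7], 0],
  [1, [0.2, 0.2, 8.7], 0],
  [1, [0.2, 0.2, 8.7], 0],
  [1, [0.2, 0.2, 8.7], 0],
  [1, [0.2, 0.2, 8.7], 0],
], grip_force=80)

```text
clock: 4.82
eef_pos: [550.8, 246.6, 123.1]
tcp_rot: [-3.14, 0.002, 1.432]
contact_force: [-1.0, -0.4, 4.4]
opening: 0.193
```

```bash
python3 - <<'E'
from h import *
to([549.6,246.2,122],1.436)
E
```

```text
shift [-0.05 -0.12  0.11] turn -0.2 | t 4.83 pos [550.8 246.6 123.1] rot [-3.140e+00  2.000e-03  1.432e+00] F [-1.  -0.4  4.4] open 0.193
```

>>> drive_tool([
  [1, [0, 0, -3], 0],
  [1, [0, 0, -7], 0],
  [1, [0, 0, -11], 0],
  [1, [0, 0, -13], 0],
  [1, [0, 0, -13], 0],
  [1, [0, 0, -13], 0],
])

```text
clock: 5.58
eef_pos: [550.4, 246.4, 251.7]
tcp_rot: [-3.139, 0.003, 1.432]
contact_force: [-0.6, 0.1, -1.5]
opening: 0.188
```

```bash
python3 - <<'E'
from h import *
s=to([612,53,250],1.436)
for n in ("scene","wrist"):
    f=r.grab_frame(n); cv2.imwrite(f"pics/{n}2.png",f["color"][:,:,::-1])
    if n=="scene":
        for dz in (-109,41): print(proj(f,s["eef_pos"]+[0,0,dz]))
E
```

```text
shift [-18.3    8.78   0.19] turn -0.2 | t 5.58 pos [550.4 246.4 251.7] rot [-3.139e+00  3.000e-03  1.432e+00] F [-0.6  0.1 -1.5] open 0.188
[416.41226586 186.35134602]
[437.33032775 136.91796612]
```

View pics/scene2.png

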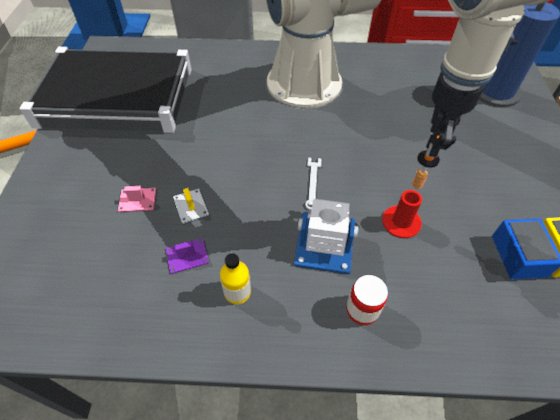

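View pics/wrist2.png

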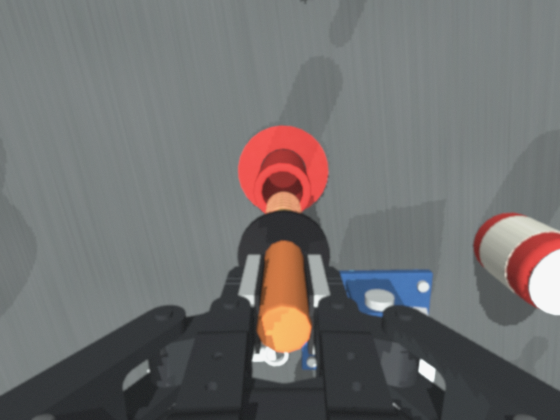

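```bash
python3 - <<'E'
from h import *
F={n:r.grab_frame(n) for n in("scene","top")}
tz=lambda p:np.array(p)/5+[100-.4,160-.4]; sz=lambda p:np.array(p)/5+[280-.4,165-.4]
a,b=ray(F["top"],tz((593,237))),ray(F["scene"],sz((249,252)))
print(tri([a,b]),onz(a,107),onz(b,107))
# model-predicted rim & deduced bottom: check in zoom
im=cv2.resize(cv2.imread("pics/top0.png")[160:280,100:260],None,fx=5,fy=5,interpolation=cv2.INTER_CUBIC)
im2=cv2.resize(cv2.imread("pics/scene0.png")[165:285,280:440],None,fx=5,fy=5,interpolation=cv2.INTER_CUBIC)
t=np.array([612.5,53.5,108.5]);Rm=R.from_euler('z',-.135).as_matrix()@R.from_euler('y',-.227).as_matrix()
for im_,n,off in((im,"top",(100,160)),(im2,"scene",(280,165))):
    for rad,dep in((23,0),(23,-60)):
        pts=[(proj(F[n],Rm@np.array([rad*np.cos(k),rad*np.sin(k),dep])+t)-off+.4)*5 for k in np.linspace(0,6.28,60)]
        cv2.polylines(im_,[np.int32(pts)],True,(0,0,255) if dep==0 else (0,255,0),1)
    pts=[(proj(F[n],Rm@np.array(c)+t)-off+.4)*5 for c in [(50,42,0),(50,-42,0),(-50,-42,0),(-50,42,0)]]
    cv2.polylines(im_,[np.int32(pts)],True,(0,0,255),1)
cv2.imwrite("pics/ov.png",np.hstack([im[50:450,420:800],im2[100:500,50:430]]))
E
```

```text
(array([612.44642173,  54.28461901, 108.03654836]), [0.4, 0.4]) [612.56619047  54.02378034 107.        ] [611.63151479  54.83757414 107.        ]
```

View pics/ov.png

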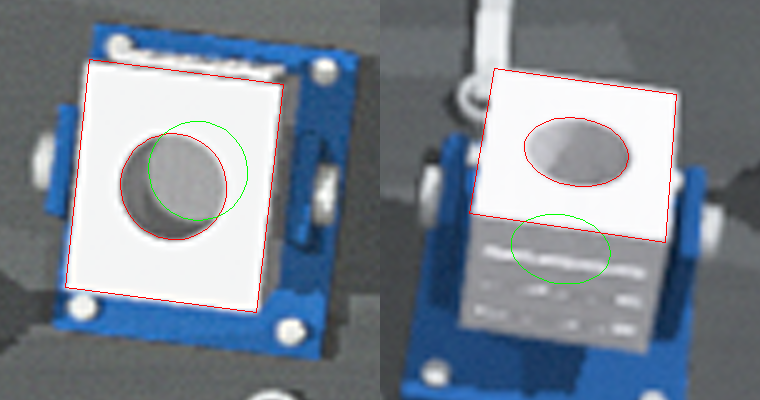

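```bash
cat >> h.py <<'E'
M=np.array([612.5,54,108.3]);RM=R.from_euler('z',-.135).as_matrix()@R.from_euler('y',-.225).as_matrix()
def tipd(d,x=-5.7): return M+RM@np.array([x,0,-d])+[0,0,109.1]
E
python3 - <<'E'
from h import *
p=tipd(-30);print(p); to(p,1.436)
E
```

```text
[600.36193703  55.64866634 245.37211695]
shift [-18.21   7.58   0.67] turn -0.2 | t 5.78 pos [550.5 246.5 251.8] rot [-3.139e+00  3.000e-03  1.432e+00] F [-0.8 -0.2 -1.2] open 0.189
```

>>> drive_tool([
  [1, [-6, 2.5, 0], 0],
  [1, [-12, 5, 0], 0],
  [1, [-17, 7, 0.3], 0],
  [1, [-18.2, 7.6, 0.6], 0],
  [1, [-18.2, 7.6, 0.6], 0],
  [1, [-18.2, 7.6, 0.6], 0],
  [1, [-18.2, 7.6, 0.6], 0],
])

```text
clock: 6.65
eef_pos: [600.3, 57.1, 246.1]
tcp_rot: [-3.139, 0.002, 1.434]
contact_force: [0.5, 0.1, -0.8]
opening: 0.192
```

```bash
python3 - <<'E'
from h import *
to(tipd(-30),1.436)
for d in (0,30,45,55): to(tipd(d))
for n in ("scene","top"):
    f=r.grab_frame(n); cv2.imwrite(f"pics/{n}3.png",cv2.resize(f["color"][100:300,100:480,::-1] if n=="top" else f["color"][100:290,220:440,::-1],None,fx=2 if n=="top" else 3,fy=2 if n=="top" else 3))
E
```

```text
shift [-0.15  0.02  0.07] turn -0.1 | t 6.65 pos [600.3  57.1 246.1] rot [-3.139e+00  2.000e-03  1.434e+00] F [ 0.5  0.1 -0.8] open 0.192
shift [-0.14  0.7   2.99] turn 0 | t 6.65 pos [600.3  57.1 246.1] rot [-3.139e+00  2.000e-03  1.434e+00] F [ 0.5  0.1 -0.8] open 0.192
shift [-0.13  1.38  5.92] turn 0 | t 6.65 pos [600.3  57.1 246.1] rot [-3.139e+00  2.000e-03  1.434e+00] F [ 0.5  0.1 -0.8] open 0.192
shift [-0.12  1.72  7.38] turn 0 | t 6.65 pos [600.3  57.1 246.1] rot [-3.139e+00  2.000e-03  1.434e+00] F [ 0.5  0.1 -0.8] open 0.192
shift [-0.12  1.95  8.35] turn 0 | t 6.65 pos [600.3  57.1 246.1] rot [-3.139e+00  2.000e-03  1.434e+00] F [ 0.5  0.1 -0.8] open 0.192
```

View pics/scene3.png

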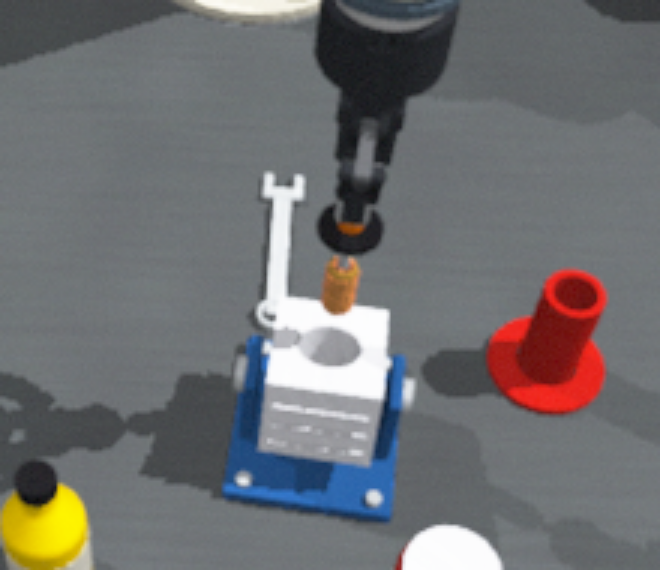

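The bristles hang above the mouth: tip at about (340,308) in the crop, mouth at (330,345). I push down to 30 mm first.

>>> drive_tool([
  [1, [-0.1, 0.3, 1.5], 0],
  [1, [-0.1, 0.7, 3], 0],
  [1, [-0.1, 1.0, 4.4], 0],
  [1, [-0.1, 1.4, 5.9], 0],
  [1, [-0.1, 1.4, 5.9], 0],
  [1, [-0.1, 1.4, 5.9], 0],
])

```text
clock: 7.5
eef_pos: [614.1, 53.8, 187.2]
tcp_rot: [-3.139, 0.002, 1.433]
contact_force: [0.3, -0.3, -0.5]
opening: 0.188
```

```bash
python3 - <<'E'
from h import *
for d in (45,52,54,56,58): to(tipd(d))
E
```

```text
shift [0.01 0.29 1.5 ] turn 0 | t 7.5 pos [614.1  53.8 187.2] rot [-3.139e+00  2.000e-03  1.433e+00] F [ 0.3 -0.3 -0.5] open 0.188
shift [0.01 0.45 2.18] turn 0 | t 7.5 pos [614.1  53.8 187.2] rot [-3.139e+00  2.000e-03  1.433e+00] F [ 0.3 -0.3 -0.5] open 0.188
shift [0.01 0.49 2.37] turn 0 | t 7.5 pos [614.1  53.8 187.2] rot [-3.139e+00  2.000e-03  1.433e+00] F [ 0.3 -0.3 -0.5] open 0.188
shift [0.01 0.54 2.57] turn 0 | t 7.5 pos [614.1  53.8 187.2] rot [-3.139e+00  2.000e-03  1.433e+00] F [ 0.3 -0.3 -0.5] open 0.188
shift [0.01 0.58 2.76] turn 0 | t 7.5 pos [614.1  53.8 187.2] rot [-3.139e+00  2.000e-03  1.433e+00] F [ 0.3 -0.3 -0.5] open 0.188
```

No contact so far. I continue to about 55 mm.

>>> drive_tool([
  [1, [0, 0.2, 1.0], 0],
  [1, [0, 0.4, 1.8], 0],
  [1, [0, 0.5, 2.3], 0],
  [1, [0, 0.5, 2.5], 0],
  [1, [0, 0.5, 2.5], 0],
  [1, [0, 0.5, 2.5], 0],
])

```text
clock: 8.25
eef_pos: [619.1, 53.0, 162.5]
tcp_rot: [-3.139, 0.002, 1.433]
contact_force: [-0.9, 0.0, -0.7]
opening: 0.188
```

```bash
python3 - <<'E'
from h import *
s=to(tipd(4))
print("port-frame tip",RM.T@(s["eef_pos"]-[0,0,109.1]-M))
to(tipd(56))
E
```

```text
shift [-0.01 -1.15 -4.97] turn 0 | t 8.25 pos [619.1  53.  162.5] rot [-3.139e+00  2.000e-03  1.433e+00] F [-0.9  0.  -0.7] open 0.188
port-frame tip [-5.71697024e+00 -5.07661165e-02 -5.50578601e+01]
shift [0.01 0.02 0.09] turn 0 | t 8.25 pos [619.1  53.  162.5] rot [-3.139e+00  2.000e-03  1.433e+00] F [-0.9  0.  -0.7] open 0.188
```

>>> drive_tool([
  [1, [0, 0.0, 0.15], 0],
  [1, [0, 0.05, 0.25], 0],
  [1, [0, 0.05, 0.25], 0],
])

```text
clock: 8.62
eef_pos: [619.6, 53.0, 159.9]
tcp_rot: [-3.139, 0.002, 1.433]
contact_force: [-0.2, 1.3, -1.4]
opening: 0.191
```

```bash
python3 - <<'E'
from h import *
s=to(tipd(3))
print("port-frame tip",RM.T@(s["eef_pos"]-[0,0,109.1]-M))
E
```

```text
shift [-0.01 -1.22 -5.33] turn 0 | t 8.62 pos [619.6  53.  159.9] rot [-3.139e+00  2.000e-03  1.433e+00] F [-0.2  1.3 -1.4] open 0.191
port-frame tip [ -5.84591737  -0.065901   -57.68028803]
```

Tip at about 57 mm depth and still no contact. Now I draw it up to the mouth and push it down again.

>>> drive_tool([
  [1, [0, -0.4, -1.8], 0],
  [1, [0, -0.8, -3.6], 0],
  [1, [0, -1.2, -5.2], 0],
  [1, [0, -1.2, -5.3], 0],
  [1, [0, -1.2, -5.3], 0],
  [1, [0, -1.2, -5.3], 0],
])

```text
clock: 9.38
eef_pos: [607.5, 54.6, 212.2]
tcp_rot: [-3.138, 0.003, 1.433]
contact_force: [-0.6, -0.8, -1.0]
opening: 0.189
```

```bash
python3 - <<'E'
from h import *
s=to(tipd(57))
print("port-frame tip",RM.T@(s["eef_pos"]-[0,0,109.1]-M))
E
```

```text
shift [0.02 1.24 5.16] turn 0 | t 9.38 pos [607.5  54.6 212.2] rot [-3.138e+00  3.000e-03  1.433e+00] F [-0.6 -0.8 -1. ] open 0.189
port-frame tip [-6.05856405 -0.04030788 -3.9289759 ]
```

>>> drive_tool([
  [1, [0, 0.4, 1.7], 0],
  [1, [0, 0.8, 3.4], 0],
  [1, [0, 1.2, 4.9], 0],
  [1, [0, 1.2, 5.2], 0],
  [1, [0, 1.2, 5.2], 0],
  [1, [0, 1.2, 5.2], 0],
])

```text
clock: 10.12
eef_pos: [619.5, 53.0, 160.8]
tcp_rot: [-3.139, 0.002, 1.433]
contact_force: [-0.9, 0.2, 0.1]
opening: 0.193
```

```bash
python3 - <<'E'
from h import *
s=to(tipd(-35))
print("port-frame tip",RM.T@(s["eef_pos"]-[0,0,109.1]-M))
f=r.grab_frame("scene"); cv2.imwrite("pics/scene4.png",cv2.resize(f["color"][100:290,220:440,::-1],None,fx=3,fy=3))
E
```

```text
shift [-0.02 -2.07 -8.94] turn 0 | t 10.12 pos [619.5  53.  160.8] rot [-3.139e+00  2.000e-03  1.433e+00] F [-0.9  0.2  0.1] open 0.193
port-frame tip [ -5.70023695  -0.07785787 -56.77814895]
```

View pics/scene4.png

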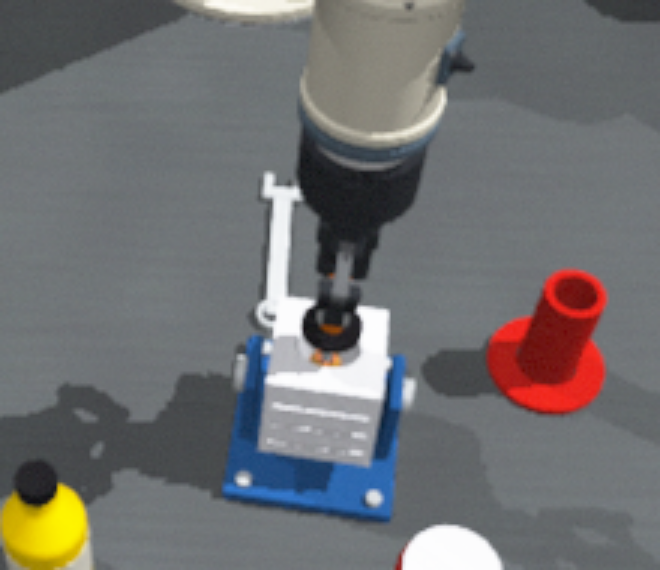

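The bristles are down in the port, with their top just at the mouth near (327,358). I retract along the port axis.

>>> drive_tool([
  [1, [0, -0.5, -2.2], 0],
  [1, [0, -1.0, -4.4], 0],
  [1, [0, -1.5, -6.6], 0],
  [1, [0, -2.1, -9], 0],
  [1, [0, -2.1, -9.3], 0],
  [1, [0, -2.1, -9.3], 0],
])

```text
clock: 10.92
eef_pos: [599.0, 56.0, 253.8]
tcp_rot: [-3.14, 0.002, 1.433]
contact_force: [0.1, -0.1, -1.1]
opening: 0.195
```

```bash
python3 - <<'E'
from h import *
to([550.5,246.4,250],1.433)
E
```

```text
shift [18.19 -7.42  0.35] turn 0.0 | t 10.93 pos [599.   56.  253.8] rot [-3.140e+00  2.000e-03  1.433e+00] F [ 0.1 -0.1 -1.1] open 0.195
```

>>> drive_tool([
  [1, [6, -2.5, 0], 0],
  [1, [12, -5, 0], 0],
  [1, [17, -7, 0], 0],
  [1, [18.2, -7.4, 0], 0],
  [1, [18.2, -7.4, 0], 0],
  [1, [18.2, -7.4, 0], 0],
  [1, [18.2, -7.4, 0], 0],
])

```text
clock: 11.8
eef_pos: [551.1, 245.1, 253.4]
tcp_rot: [-3.139, 0.003, 1.432]
contact_force: [0.1, -0.6, -1.1]
opening: 0.188
```

```bash
python3 - <<'E'
from h import *
to([550.4,246.4,123.1],1.433)
f=r.grab_frame("wrist"); cv2.imwrite("pics/w5.png",f["color"][:,:,::-1])
E
```

```text
shift [ 0.16 -0.06 13.03] turn -0.1 | t 11.8 pos [551.1 245.1 253.4] rot [-3.139e+00  3.000e-03  1.432e+00] F [ 0.1 -0.6 -1.1] open 0.188
```

View pics/w5.png

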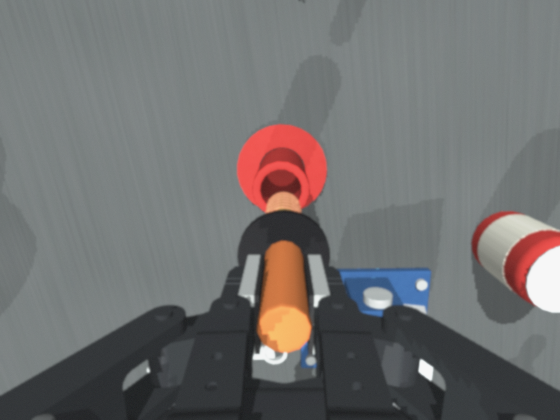

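Same view as at lift-off, with the bristle end over the tube at about (282,190). I lower it.

>>> drive_tool([
  [1, [0.15, -0.05, 2], 0],
  [1, [0.15, -0.05, 5], 0],
  [1, [0.15, -0.05, 8], 0],
  [1, [0.15, -0.05, 11], 0],
  [1, [0.15, -0.05, 12.4], 0],
  [1, [0.15, -0.05, 12.9], 0],
  [1, [0.15, -0.05, 13.1], 0],
  [1, [0.15, -0.05, 13.1], 0],
  [1, [0.15, -0.05, 13.1], 0],
])

```text
clock: 12.98
eef_pos: [550.9, 246.7, 123.2]
tcp_rot: [-3.141, 0.002, 1.432]
contact_force: [0.0, 0.8, -0.5]
opening: 0.189
```

```bash
python3 - <<'E'
from h import *
to([550.4,246.4,123.1],1.433)
f=r.grab_frame("scene"); cv2.imwrite("pics/s6.png",cv2.resize(f["color"][120:260,340:480,::-1],None,fx=4,fy=4))
E
```

```text
shift [-0.03 -0.05  0.01] turn -0.1 | t 12.97 pos [550.9 246.7 123.2] rot [-3.141e+00  2.000e-03  1.432e+00] F [ 0.   0.8 -0.5] open 0.189
```

View pics/s6.png

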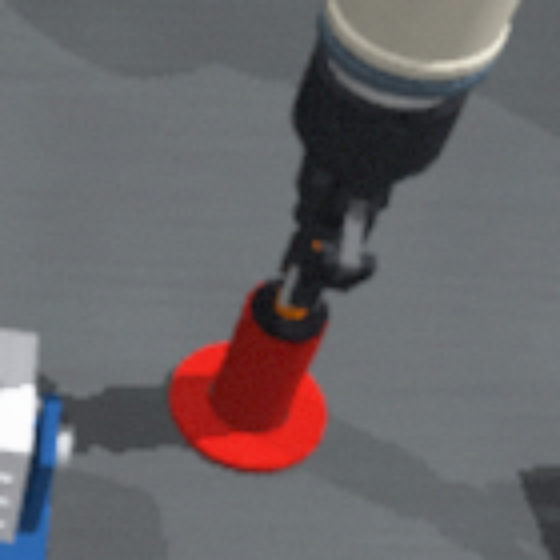

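>>> drive_tool([
  [1, [0, 0, 0.15], 0],
  [1, [0, 0, 0.15], 0],
  [0, [0, 0, 0.05], 0],
  [0, [0, 0, 0], 0],
  [0, [0, 0, 0], 0],
  [0, [0, 0, 0], 0],
  [0, [0, 0, 0], 0],
  [0, [0, 0, 0], 0],
  [0, [0, 0, -3], 0],
  [0, [0, 0, -8], 0],
  [0, [0, 0, -12], 0],
  [0, [0, 0, -12], 0],
])

```text
clock: 14.52
eef_pos: [552.9, 247.7, 246.8]
tcp_rot: [3.137, -0.001, 1.432]
contact_force: [0.1, 0.1, -1.4]
opening: 0.998
```

```bash
python3 - <<'E'
from h import *
to([525.5,-289.6,240],.424)
f=r.grab_frame("scene"); cv2.imwrite("pics/s7.png",cv2.resize(f["color"][120:260,340:480,::-1],None,fx=4,fy=4))
f=r.grab_frame("wrist"); cv2.imwrite("pics/w7.png",f["color"][:,:,::-1])
P=wristpose(f,r.sense())
for p in [(549.6,246.2,164),(549.6,246.2,105)]: print(proj(f,np.array(p),P))
E
```

```text
shift [-53.59   4.73   0.62] turn 57.7 | t 14.53 pos [552.9 247.7 246.8] rot [ 3.137e+00 -1.000e-03  1.432e+00] F [ 0.1  0.1 -1.4] open 0.998
[282.74370104 218.62780359]
[283.04732089 196.28687637]
```

View pics/s7.png

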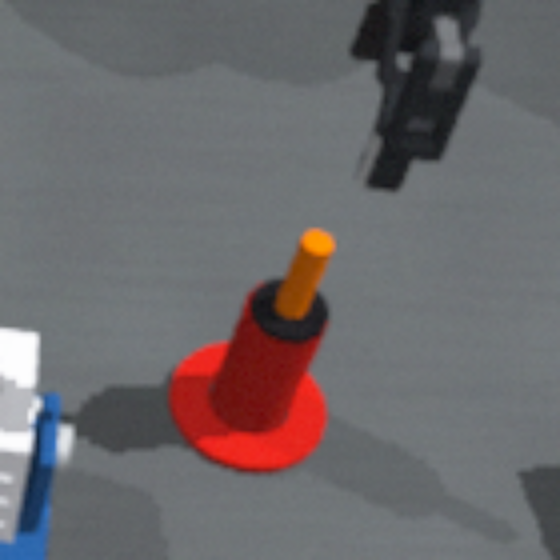

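View pics/w7.png

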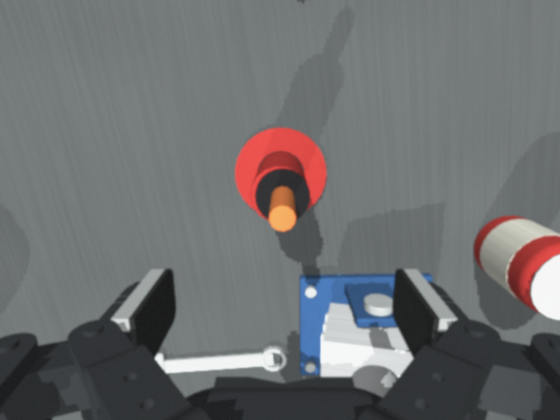

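The brush is home and upright: handle top at (283,219) in the wrist view, as predicted. Next, the cover.

>>> drive_tool([
  [0, [-53.6, 4.7, 0], 57.7],
  [0, [-53.6, 4.7, 0], 57.7],
  [0, [-53.6, 4.7, 0], 57.7],
  [0, [-53.6, 4.7, 0], 57.7],
  [0, [-53.6, 4.7, 0], 57.7],
  [0, [-53.6, 4.7, 0], 57.7],
  [0, [-53.6, 4.7, 0], 57.7],
  [0, [-53.6, 4.7, 0], 57.7],
  [0, [-53.6, 4.7, 0], 57.7],
  [0, [-53.6, 4.7, 0], 57.7],
  [0, [-53.6, 4.7, 0], 57.7],
  [0, [-53.6, 4.7, 0], 57.7],
])

```text
clock: 16.12
eef_pos: [523.1, -289.1, 243.4]
tcp_rot: [-3.142, 0.002, 0.426]
contact_force: [0.4, -0.1, 0.4]
opening: 0.999
```

```bash
python3 - <<'E'
from h import *
to([525.5,-289.6,180],.424)
f=r.grab_frame("wrist"); cv2.imwrite("pics/w8.png",f["color"][:,:,::-1])
E
```

```text
shift [0.21 0.14 6.34] turn 0.1 | t 16.12 pos [ 523.1 -289.1  243.4] rot [-3.142e+00  2.000e-03  4.260e-01] F [ 0.4 -0.1  0.4] open 0.999
```

View pics/w8.png

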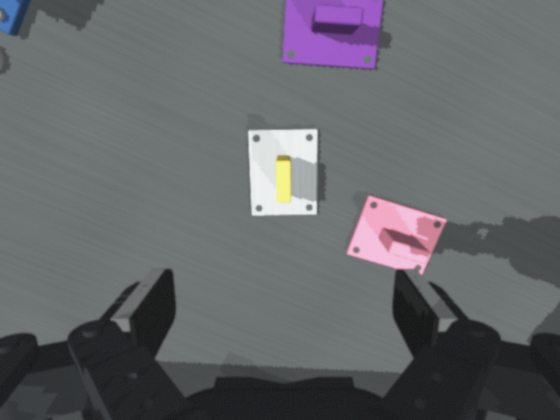

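```bash
python3 - <<'E'
from h import *
s=r.sense();f=r.grab_frame("wrist");P=wristpose(f,s)
im=f["color"].astype(int)
# subpixel corners
g=cv2.cvtColor(f["color"],cv2.COLOR_RGB2GRAY)
c=np.float32([[249,130],[317,129],[317,215],[252,215]])
c2=cv2.cornerSubPix(g,c.reshape(-1,1,2).copy(),(5,5),(-1,-1),(3,50,.01)).reshape(-1,2);print(c2)
W=np.array([onz(ray(f,p,P),6) for p in c2]);print(W.round(1),W.mean(0),[np.linalg.norm(W[i]-W[i-1]) for i in range(4)])
d=W[0]-W[3]+W[1]-W[2];print("yaw",np.arctan2(d[1],d[0]))
d=W[0]-W[1]+W[3]-W[2];print("yaw",np.arctan2(-d[0],d[1]))
m=((im[:,:,0]>180)&(im[:,:,2]<90)&(im[:,:,1]>170)).astype(np.uint8)
m[:100]=0;m[260:]=0
print(cv2.minAreaRect(np.argwhere(m)[:,::-1].astype(np.float32)))
u=cv2.minAreaRect(np.argwhere(m)[:,::-1].astype(np.float32))[0];print(onz(ray(f,u,P),51))
E
```

```text
[[247.54012 130.14587]
 [316.31158 129.01727]
 [315.6268  213.41039]
 [251.63393 214.39793]]
[[ 548.  -238.1    6. ]
 [ 578.  -301.4    6. ]
 [ 497.  -339.7    6. ]
 [ 467.3 -276.9    6. ]] [ 522.57734177 -289.01900518    6.        ] [np.float64(89.5836219935999), np.float64(69.99034402005533), np.float64(89.59423975456681), np.float64(69.44128481500694)]
yaw 0.445381847627
yaw 0.4419867317553144
((0.0, 0.0), (0.0, 0.0), 0.0)
[564.99248004 -15.68814306  51.        ]
```

```bash
python3 - <<'E'
from h import *
to([524,-289.3,14],.443)
E
```

```text
shift [1.000e-01 1.000e-02 2.298e+01] turn -1.0 | t 16.23 pos [ 523.3 -289.3  243.8] rot [3.141e+00 2.000e-03 4.260e-01] F [-0.1 -0.1 -0.6] open 0.998
```

>>> drive_tool([
  [0, [0.1, 0, 5], -1],
  [0, [0.1, 0, 10], -1],
  [0, [0.1, 0, 15], -1],
  [0, [0.1, 0, 19], -1],
  [0, [0.1, 0, 19], -1],
])

```text
clock: 16.85
eef_pos: [522.1, -287.3, 51.3]
tcp_rot: [-3.138, 0.005, 0.445]
contact_force: [0.2, 0.1, 1.0]
opening: 1.001
```

```bash
python3 - <<'E'
from h import *
s=to([524,-289.3,14],.443)
f=r.grab_frame("wrist"); cv2.imwrite("pics/w9.png",f["color"][:,:,::-1])
P=wristpose(f,s)
print(proj(f,np.array([524,-289.3,51]),P))
E
```

```text
shift [0.1  0.27 3.73] turn 0.1 | t 16.85 pos [ 522.1 -287.3   51.3] rot [-3.138  0.005  0.445] F [0.2 0.1 1. ] open 1.001
[289.03990926 269.79125581]
```

View pics/w9.png

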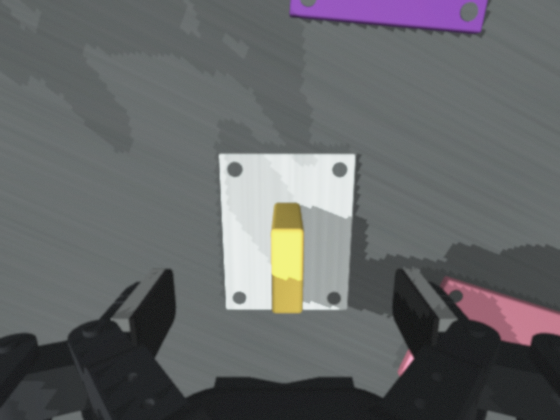

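```bash
python3 - <<'E'
from h import *
s=r.sense();f=r.grab_frame("wrist");P=wristpose(f,s);Rt=R.from_euler('xyz',s["tcp_rot"]).as_matrix()
for uv in [(445,280),(401,374),(560,305)]: print((Rt.T@(onz(ray(f,uv,P),6)-s["eef_pos"])).round(1))
E
```

```text
[-27.8  92.8  47.4]
[-92.2  73.3  47.6]
[-43.9 162.1  47.4]
```

>>> drive_tool([
  [0, [0.1, 0.2, 2], 0],
  [0, [0.1, 0.2, 3.7], 0],
  [0, [0.1, 0.2, 3.7], 0],
  [0, [0.1, 0.2, 3.7], 0],
  [1, [0.1, 0.2, 3.7], 0],
  [1, [0.1, 0.2, 3.7], 0],
  [1, [0.1, 0.2, 3.7], 0],
  [1, [0.1, 0.2, 3.7], 0],
  [1, [0.1, 0.2, 3.7], 0],
  [1, [0.1, 0.2, 3.7], 0],
  [1, [0.1, 0.2, 3.7], 0],
  [1, [0.1, 0.2, 3.7], 0],
], grip_force=50)

```text
clock: 18.45
eef_pos: [526.5, -290.5, 18.1]
tcp_rot: [3.14, 0.001, 0.444]
contact_force: [-1.4, 2.1, 5.6]
opening: 0.16
```

```bash
python3 - <<'E'
from h import *
s=to([524,-289.3,14],.443)
E
```

```text
shift [-0.18 -0.22  0.41] turn 0.1 | t 18.45 pos [ 526.5 -290.5   18.1] rot [3.14e+00 1.00e-03 4.44e-01] F [-1.4  2.1  5.6] open 0.16
```

>>> drive_tool([
  [1, [0, 0, -2], 0],
  [1, [0, 0, -5], 0],
  [1, [0, 0, -9], 0],
  [1, [0, 0, -14], 0],
  [1, [0, 0, -18], 0],
  [1, [0, 0, -19], 0],
  [1, [0, 0, -19], 0],
])

```text
clock: 19.32
eef_pos: [526.5, -290.1, 208.3]
tcp_rot: [3.14, 0.001, 0.444]
contact_force: [-0.2, -0.3, -2.8]
opening: 0.155
```

```bash
python3 - <<'E'
from h import *
s=to([606,54,250],-.135)
f=r.grab_frame("wrist"); cv2.imwrite("pics/w10.png",f["color"][:,:,::-1])
f=r.grab_frame("scene"); cv2.imwrite("pics/s10.png",cv2.resize(f["color"][60:260,100:320,::-1],None,fx=3,fy=3))
E
```

```text
shift [ 21.97 -27.65  -4.24] turn 33.2 | t 19.32 pos [ 526.5 -290.1  208.3] rot [3.14e+00 1.00e-03 4.44e-01] F [-0.2 -0.3 -2.8] open 0.155
```

View pics/w10.png

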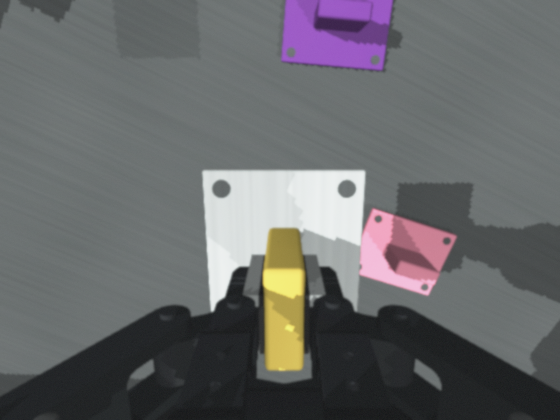

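View pics/s10.png

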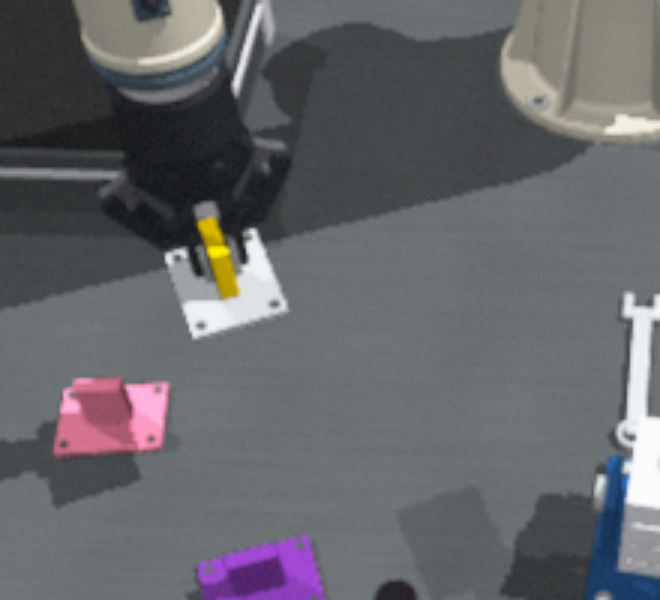

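```bash
python3 - <<'E'
from h import *
s=r.sense();f=r.grab_frame("wrist");P=wristpose(f,s);Rt=R.from_euler('xyz',s["tcp_rot"]).as_matrix()
g=cv2.cvtColor(f["color"],cv2.COLOR_RGB2GRAY)
for z in (6,):
  for uv in [(203.5,170),(365,170),(221.5,189),(346.5,189)]: print((Rt.T@(onz(ray(f,uv,P),s["eef_pos"][2]-18.1+z)-s["eef_pos"])).round(1))
for uv in [(264,267),(304,267),(264,370),(302,370)]: print("bar",(Rt.T@(onz(ray(f,uv,P),s["eef_pos"][2]-18.1+51)-s["eef_pos"])).round(1))
E
```

```text
[ 42.  -34.1  12. ]
[42.  35.1 12. ]
[ 33.6 -26.7  12. ]
[33.6 27.6 12. ]
bar [ 17.5  -6.2 -32.9]
bar [ 17.5   6.9 -33. ]
bar [-22.8  -6.8 -32.8]
bar [-22.8   6.8 -32.8]
```

```bash
cat >> h.py <<'E'
RZ=R.from_euler('z',-.135).as_matrix()
def arc(th,lift=0,xo=2.,h=38.,a=.225,yo=-.4):
    Ra=RZ@R.from_euler('y',-a).as_matrix(); Rt=RZ@R.from_euler('y',-th).as_matrix()
    E=M+Ra@np.array([45,yo,0]); return E+Rt@np.array([-45+xo,0,h])+[0,0,lift-19]
E
python3 - <<'E'
from h import *
print(arc(0),arc(.225)); to(arc(0,90),-.135)
E
```

```text
[613.30402166  53.48711995 137.3397863 ] [605.97711057  54.48230606 126.78838879]
shift [ 22.66 -27.22  -2.14] turn 33.2 | t 19.48 pos [ 525.6 -289.6  206.3] rot [-3.14e+00  3.00e-03  4.44e-01] F [ 0.3 -0.5 -1.1] open 0.156
```

>>> drive_tool([
  [1, [6, -7, -2], 10],
  [1, [11, -13, -2], 20],
  [1, [16, -19.5, -2], 30],
  [1, [21, -25, -2], 33],
  [1, [22.7, -27.2, -2], 33.2],
  [1, [22.7, -27.2, -2], 33.2],
  [1, [22.7, -27.2, -2], 33.2],
  [1, [22.7, -27.2, -2], 33.2],
])

```text
clock: 20.48
eef_pos: [613.0, 53.2, 224.5]
tcp_rot: [3.14, 0.005, -0.134]
contact_force: [-0.4, -0.7, -1.6]
opening: 0.154
```

```bash
python3 - <<'E'
from h import *
s=to(arc(0,20),-.135)
f=r.grab_frame("wrist"); cv2.imwrite("pics/w11.png",f["color"][:,:,::-1])
E
```

```text
shift [ 0.07 -0.04  6.71] turn 0.0 | t 20.48 pos [613.   53.2 224.5] rot [ 3.14   0.005 -0.134] F [-0.4 -0.7 -1.6] open 0.154
```

View pics/w11.png

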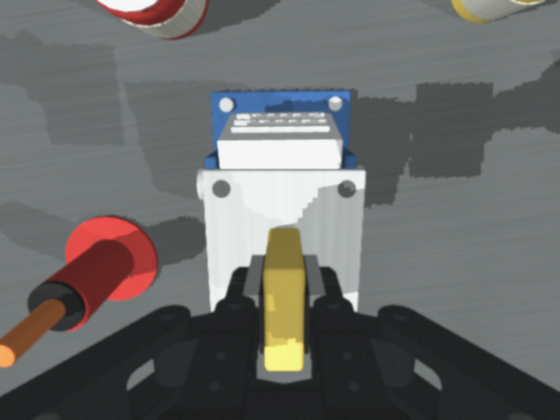

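```bash
python3 - <<'E'
from h import *
s=r.sense();f=r.grab_frame("wrist");P=wristpose(f,s)
for c in [(50,42,0),(50,-42,0)]: print(proj(f,M+RM@np.array(c),P))
im=cv2.resize(f["color"][80:200,180:390,::-1],None,fx=3.8,fy=3.8,interpolation=cv2.INTER_CUBIC);cv2.imwrite("pics/w11z.png",im)
E
```

```text
[217.47363231 137.05718994]
[343.27045323 136.9390852 ]
```

View pics/w11z.png

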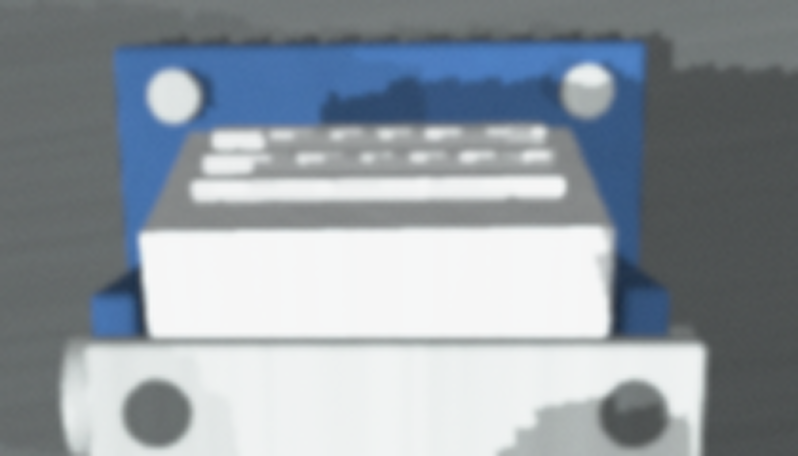

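```bash
cat >> h.py <<'E'
M=np.array([612.,54.5,108.3]);YAW=-.129
RZ=R.from_euler('z',YAW).as_matrix();RM=RZ@R.from_euler('y',-.225).as_matrix()
E
python3 - <<'E'
from h import *
to(arc(0,10),YAW);to(arc(0,0),YAW)
E
```

```text
shift [-0.03 -0.17  7.78] turn -0.4 | t 20.57 pos [613.2  52.4 225.1] rot [ 3.14   0.004 -0.136] F [ 0.1 -0.2 -2.5] open 0.158
shift [-0.02 -0.17  8.78] turn -0.4 | t 20.57 pos [613.2  52.4 225.1] rot [ 3.14   0.004 -0.136] F [ 0.1 -0.2 -2.5] open 0.158
```

>>> drive_tool([
  [1, [0, -0.2, 3], -0.4],
  [1, [0, -0.2, 6], -0.4],
  [1, [0, -0.2, 7.8], -0.4],
  [1, [0, -0.2, 7.8], -0.4],
  [1, [0, -0.2, 7.8], -0.4],
], grip_force=30)

```text
clock: 21.2
eef_pos: [613.8, 54.0, 148.1]
tcp_rot: [3.141, 0.003, -0.13]
contact_force: [-0.6, -0.2, -1.5]
opening: 0.156
```

```bash
python3 - <<'E'
from h import *
for t in (0,.05,.1,.15,.2,.225,.25): to(arc(t),YAW)
print(r.sense()["wrist_torque"])
E
```

```text
shift [-0.1   0.01  1.08] turn -0.0 | t 21.2 pos [613.8  54.  148.1] rot [ 3.141e+00  3.000e-03 -1.300e-01] F [-0.6 -0.2 -1.5] open 0.156
shift [-0.28  0.01  1.3 ] turn -0.0 | t 21.2 pos [613.8  54.  148.1] rot [ 3.141e+00  3.000e-03 -1.300e-01] F [-0.6 -0.2 -1.5] open 0.156
shift [-0.45  0.01  1.53] turn -0.0 | t 21.2 pos [613.8  54.  148.1] rot [ 3.141e+00  3.000e-03 -1.300e-01] F [-0.6 -0.2 -1.5] open 0.156
shift [-0.62  0.01  1.76] turn -0.0 | t 21.2 pos [613.8  54.  148.1] rot [ 3.141e+00  3.000e-03 -1.300e-01] F [-0.6 -0.2 -1.5] open 0.156
shift [-0.76  0.01  2.01] turn -0.0 | t 21.2 pos [613.8  54.  148.1] rot [ 3.141e+00  3.000e-03 -1.300e-01] F [-0.6 -0.2 -1.5] open 0.156
shift [-0.83  0.01  2.13] turn -0.0 | t 21.2 pos [613.8  54.  148.1] rot [ 3.141e+00  3.000e-03 -1.300e-01] F [-0.6 -0.2 -1.5] open 0.156
shift [-0.9   0.01  2.26] turn -0.0 | t 21.2 pos [613.8  54.  148.1] rot [ 3.141e+00  3.000e-03 -1.300e-01] F [-0.6 -0.2 -1.5] open 0.156
[-0.02925145 -0.04562115 -0.02989926]
```

>>> drive_tool([
  [1, [-0.1, 0, 0.5], 0],
  [1, [-0.1, 0, 0.9], 0],
  [1, [-0.1, 0, 1.1], 0],
  [1, [-0.1, 0, 1.1], 0],
])

```text
clock: 21.7
eef_pos: [612.7, 54.2, 137.0]
tcp_rot: [3.141, 0.003, -0.13]
contact_force: [-0.0, -0.1, -1.8]
opening: 0.162
```

>>> drive_tool([
  [1, [-0.1, 0, 0.1], 0],
  [1, [-0.2, 0, 0.2], 0],
  [1, [-0.2, 0, 0.2], 0],
])

```text
clock: 22.08
eef_pos: [610.5, 54.4, 134.9]
tcp_rot: [3.14, 0.004, -0.13]
contact_force: [0.7, 0.2, -2.2]
opening: 0.155
```

```bash
python3 - <<'E'
from h import *
for t in (0.05,.1,.15,.2,.225,.25): to(arc(t),YAW)
print(r.sense()["wrist_torque"])
E
```

```text
shift [ 0.05  0.01 -0.03] turn -0.0 | t 22.07 pos [610.5  54.4 134.9] rot [ 3.14   0.004 -0.13 ] F [ 0.7  0.2 -2.2] open 0.155
shift [-0.12  0.01  0.2 ] turn -0.0 | t 22.07 pos [610.5  54.4 134.9] rot [ 3.14   0.004 -0.13 ] F [ 0.7  0.2 -2.2] open 0.155
shift [-0.28  0.01  0.44] turn -0.0 | t 22.07 pos [610.5  54.4 134.9] rot [ 3.14   0.004 -0.13 ] F [ 0.7  0.2 -2.2] open 0.155
shift [-0.43  0.01  0.69] turn -0.0 | t 22.07 pos [610.5  54.4 134.9] rot [ 3.14   0.004 -0.13 ] F [ 0.7  0.2 -2.2] open 0.155
shift [-0.5   0.01  0.81] turn -0.0 | t 22.07 pos [610.5  54.4 134.9] rot [ 3.14   0.004 -0.13 ] F [ 0.7  0.2 -2.2] open 0.155
shift [-0.57  0.01  0.94] turn -0.0 | t 22.07 pos [610.5  54.4 134.9] rot [ 3.14   0.004 -0.13 ] F [ 0.7  0.2 -2.2] open 0.155
[-0.02376459 -0.03098195  0.000213  ]
```

>>> drive_tool([
  [1, [0.1, 0, 0.1], 0],
  [1, [0.1, 0, 0.2], 0],
  [1, [0.1, 0, 0.2], 0],
])

```text
clock: 22.45
eef_pos: [611.7, 54.3, 133.1]
tcp_rot: [3.141, 0.003, -0.13]
contact_force: [-0.2, 0.0, -0.2]
opening: 0.154
```

>>> drive_tool([
  [1, [0, 0, 0.1], 0],
  [1, [0, 0, 0.2], 0],
  [1, [0, 0, 0.2], 0],
])

```text
clock: 22.82
eef_pos: [611.6, 54.3, 132.7]
tcp_rot: [3.141, 0.003, -0.13]
contact_force: [-7.2, -0.3, 15.0]
opening: 0.156
```

```bash
python3 - <<'E'
from h import *
for t in (0.05,.1,.2,.225): to(arc(t),YAW)
print(r.sense()["wrist_torque"])
f=r.grab_frame("scene"); cv2.imwrite("pics/s12.png",cv2.resize(f["color"][150:280,270:390,::-1],None,fx=5,fy=5,interpolation=cv2.INTER_CUBIC)[:600])
f=r.grab_frame("wrist"); cv2.imwrite("pics/w12.png",f["color"][:,:,::-1])
E
```

```text
shift [-0.07  0.02 -0.24] turn -0.0 | t 22.82 pos [611.6  54.3 132.7] rot [ 3.141e+00  3.000e-03 -1.300e-01] F [-7.2 -0.3 15. ] open 0.156
shift [-0.24  0.02 -0.01] turn -0.0 | t 22.82 pos [611.6  54.3 132.7] rot [ 3.141e+00  3.000e-03 -1.300e-01] F [-7.2 -0.3 15. ] open 0.156
shift [-0.55  0.02  0.47] turn -0.0 | t 22.82 pos [611.6  54.3 132.7] rot [ 3.141e+00  3.000e-03 -1.300e-01] F [-7.2 -0.3 15. ] open 0.156
shift [-0.62  0.02  0.59] turn -0.0 | t 22.82 pos [611.6  54.3 132.7] rot [ 3.141e+00  3.000e-03 -1.300e-01] F [-7.2 -0.3 15. ] open 0.156
[-0.08089807  0.74607199  0.03893597]
```

View pics/s12.png

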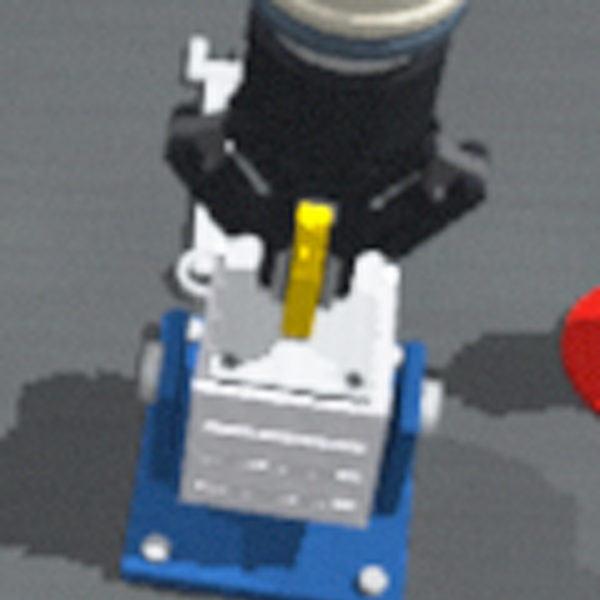

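View pics/w12.png

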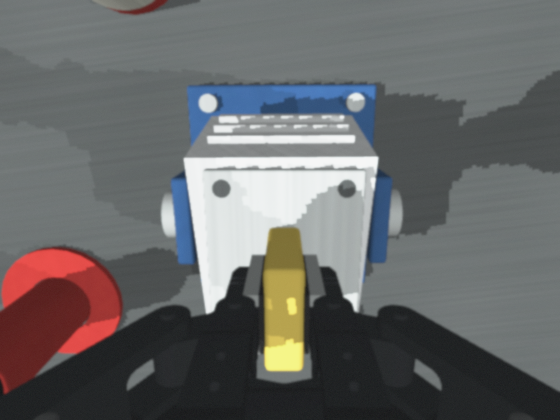

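Contact at TCP z = 133: 15 N up and a pitching moment of 0.75 N·m. I follow an arc about the contacting edge so the cover swivels in the grip.

>>> drive_tool([
  [1, [-0.1, -0.1, 0.1], 0],
  [1, [-0.2, -0.1, 0.2], 0],
  [1, [-0.2, -0.1, 0.2], 0],
])

```text
clock: 23.3
eef_pos: [611.3, 55.2, 132.5]
tcp_rot: [3.141, -0.001, -0.13]
contact_force: [-1.7, -2.2, 11.6]
opening: 0.156
```

```bash
python3 - <<'E'
from h import *
to(arc(.1),YAW)
print(r.sense()["wrist_torque"])
f=r.grab_frame("wrist"); cv2.imwrite("pics/w13.png",f["color"][:,:,::-1])
E
```

```text
shift [-0.19  0.1  -0.04] turn -0.0 | t 23.3 pos [611.3  55.2 132.5] rot [ 3.141e+00 -1.000e-03 -1.300e-01] F [-1.7 -2.2 11.6] open 0.156
[-0.60035928 -0.18702295 -0.09817833]
```

View pics/w13.png

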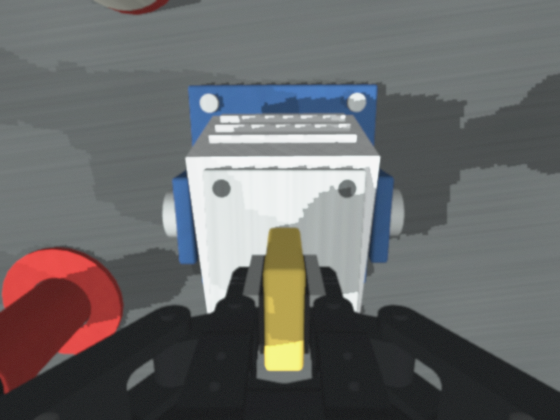

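>>> drive_tool([
  [1, [-0.1, 0, 0.2], 0],
  [1, [-0.2, 0, 0.3], 0],
  [1, [-0.2, 0, 0.4], 0],
  [1, [-0.2, 0, 0.4], 0],
])

```text
clock: 23.85
eef_pos: [609.9, 55.3, 130.3]
tcp_rot: [3.141, -0.002, -0.13]
contact_force: [-6.2, -2.0, 16.2]
opening: 0.155
```

```bash
python3 - <<'E'
from h import *
to(arc(.1),YAW)
print(r.sense()["wrist_torque"])
E
```

```text
shift [-0.05  0.09 -0.26] turn -0.0 | t 23.85 pos [609.9  55.3 130.3] rot [ 3.141e+00 -2.000e-03 -1.300e-01] F [-6.2 -2.  16.2] open 0.155
[-0.22401025  0.37853402 -0.0854771 ]
```

>>> drive_tool([
  [1, [-0.1, 0, 0.2], 0],
  [1, [-0.2, 0, 0.3], 0],
  [1, [-0.3, 0, 0.5], 0],
  [1, [-0.3, 0, 0.5], 0],
])

```text
clock: 24.35
eef_pos: [607.7, 55.6, 126.9]
tcp_rot: [3.141, -0.005, -0.13]
contact_force: [-4.4, -2.1, 12.9]
opening: 0.157
```

```bash
python3 - <<'E'
from h import *
to(arc(.225),YAW)
print(r.sense()["wrist_torque"])
f=r.grab_frame("wrist"); cv2.imwrite("pics/w14.png",f["color"][:,:,::-1])
f=r.grab_frame("scene"); cv2.imwrite("pics/s14.png",cv2.resize(f["color"][150:280,270:390,::-1],None,fx=5,fy=5,interpolation=cv2.INTER_CUBIC)[:600])
E
```

```text
shift [-0.22  0.09  0.01] turn -0.0 | t 24.35 pos [607.7  55.6 126.9] rot [ 3.141 -0.005 -0.13 ] F [-4.4 -2.1 12.9] open 0.157
[-0.2590404   0.17862101 -0.05517898]
```

View pics/w14.png

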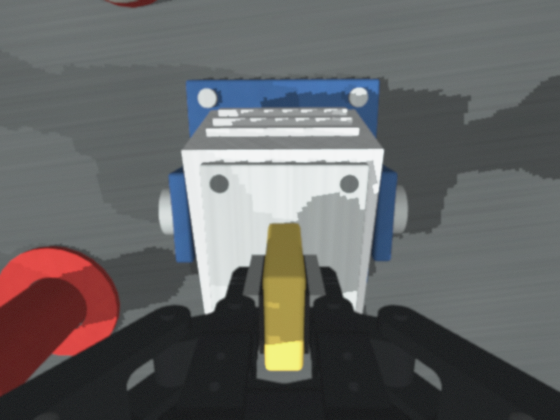

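View pics/s14.png

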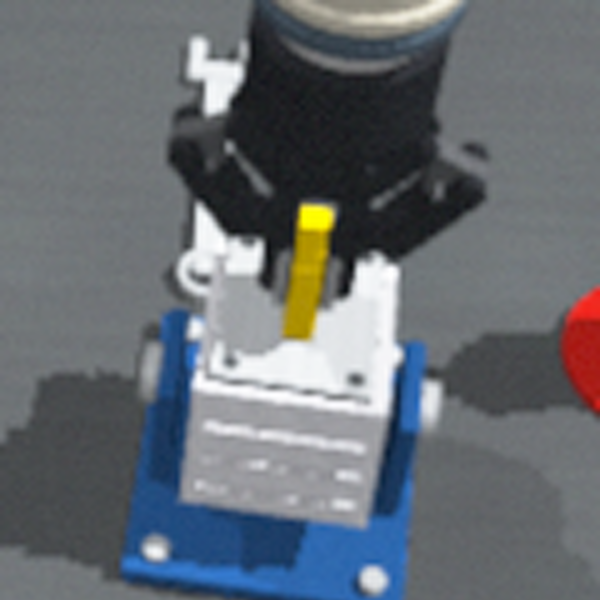

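The cover is swivelling, with its edge held near row 164 and the face edge at row 150. I continue.

>>> drive_tool([
  [1, [-0.1, 0, 0.2], 0],
  [1, [-0.2, 0, 0.3], 0],
  [1, [-0.2, 0, 0.4], 0],
  [1, [-0.2, 0, 0.4], 0],
])

```text
clock: 24.95
eef_pos: [606.4, 55.7, 124.5]
tcp_rot: [3.141, -0.006, -0.13]
contact_force: [-4.9, -0.8, 13.9]
opening: 0.16
```

```bash
python3 - <<'E'
from h import *
to(arc(.225),YAW)
print(r.sense()["wrist_torque"])
E
```

```text
shift [-0.08  0.09 -0.23] turn -0.0 | t 24.95 pos [606.4  55.7 124.5] rot [ 3.141 -0.006 -0.13 ] F [-4.9 -0.8 13.9] open 0.16
[-0.26545071  0.20001883 -0.0718591 ]
```

>>> drive_tool([
  [1, [-0.1, 0, 0.2], 0],
  [1, [-0.15, 0, 0.3], 0],
  [1, [-0.15, 0, 0.35], 0],
  [1, [-0.15, 0, 0.35], 0],
])

```text
clock: 25.45
eef_pos: [605.4, 55.8, 122.5]
tcp_rot: [3.141, -0.008, -0.13]
contact_force: [-5.6, -0.6, 14.1]
opening: 0.155
```

```bash
python3 - <<'E'
from h import *
to(arc(.225),YAW)
print(r.sense()["wrist_torque"])
f=r.grab_frame("wrist"); cv2.imwrite("pics/w15.png",f["color"][:,:,::-1])
f=r.grab_frame("scene"); cv2.imwrite("pics/s15.png",cv2.resize(f["color"][150:280,270:390,::-1],None,fx=5,fy=5,interpolation=cv2.INTER_CUBIC)[:600])
E
```

```text
shift [ 0.02  0.09 -0.43] turn -0.0 | t 25.45 pos [605.4  55.8 122.5] rot [ 3.141 -0.008 -0.13 ] F [-5.6 -0.6 14.1] open 0.155
[-0.19357012  0.27265007 -0.04322102]
```

View pics/w15.png

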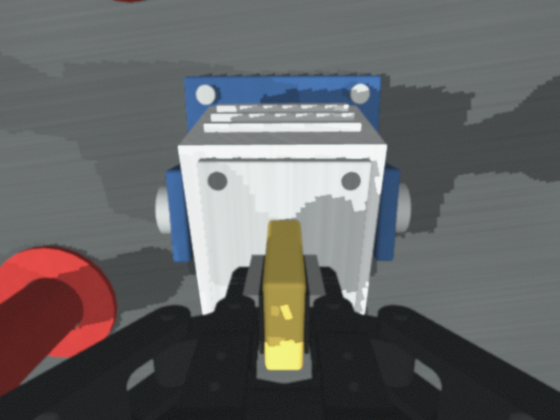

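View pics/s15.png

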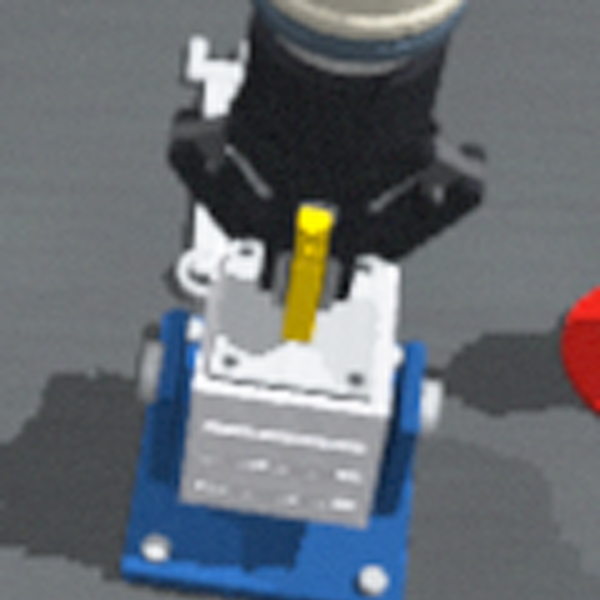

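>>> drive_tool([
  [1, [-0.05, 0, 0.2], 0],
  [1, [-0.1, 0, 0.3], 0],
  [1, [-0.1, 0, 0.3], 0],
])

```text
clock: 25.92
eef_pos: [604.9, 55.9, 121.4]
tcp_rot: [3.142, -0.009, -0.13]
contact_force: [-6.5, -1.1, 17.7]
opening: 0.153
```

```bash
python3 - <<'E'
from h import *
to(arc(.225),YAW)
print(r.sense()["wrist_torque"])
E
```

```text
shift [ 0.07  0.09 -0.54] turn -0.0 | t 25.93 pos [604.9  55.9 121.4] rot [ 3.142 -0.009 -0.13 ] F [-6.5 -1.1 17.7] open 0.153
[-0.15837994  0.52784071 -0.06550992]
```

>>> drive_tool([
  [1, [-0.05, 0, 0.2], 0],
  [1, [-0.05, 0, 0.3], 0],
  [1, [-0.05, 0, 0.3], 0],
])

```text
clock: 26.3
eef_pos: [604.9, 55.9, 121.3]
tcp_rot: [-3.141, -0.011, -0.13]
contact_force: [-10.7, -1.9, 27.7]
opening: 0.154
```

```bash
python3 - <<'E'
from h import *
to(arc(.225),YAW)
print(r.sense()["wrist_torque"])
f=r.grab_frame("wrist"); cv2.imwrite("pics/w16.png",f["color"][:,:,::-1])
f=r.grab_frame("top"); cv2.imwrite("pics/t16.png",cv2.resize(f["color"][150:270,160:300,::-1],None,fx=5,fy=5,interpolation=cv2.INTER_CUBIC))
f=r.grab_frame("scene"); cv2.imwrite("pics/s16.png",cv2.resize(f["color"][180:260,290:370,::-1],None,fx=7,fy=7,interpolation=cv2.INTER_CUBIC))
E
```

```text
shift [ 0.07  0.09 -0.54] turn -0.0 | t 26.3 pos [604.9  55.9 121.3] rot [-3.141 -0.011 -0.13 ] F [-10.7  -1.9  27.7] open 0.154
[-0.13106707  1.25992487 -0.02289196]
```

View pics/w16.png

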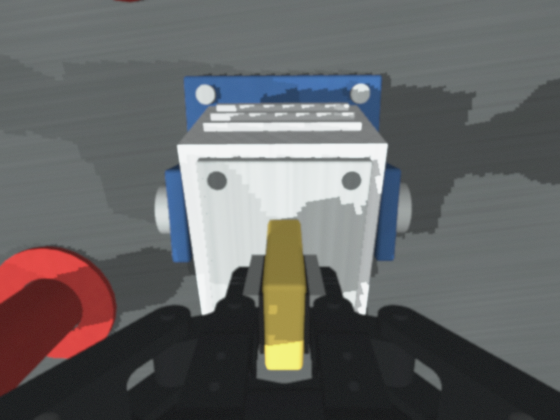

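View pics/s16.png

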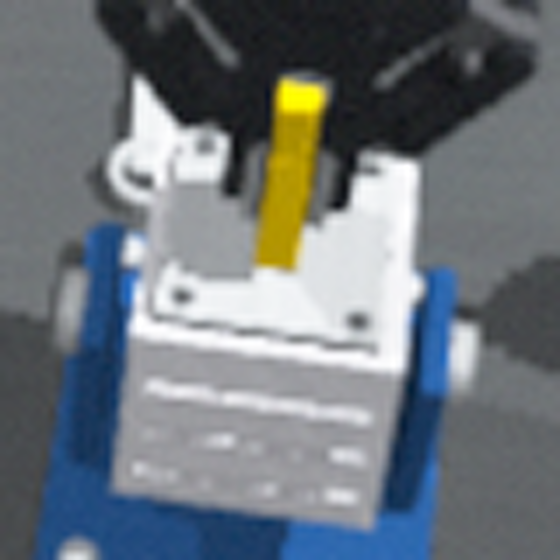

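View pics/t16.png

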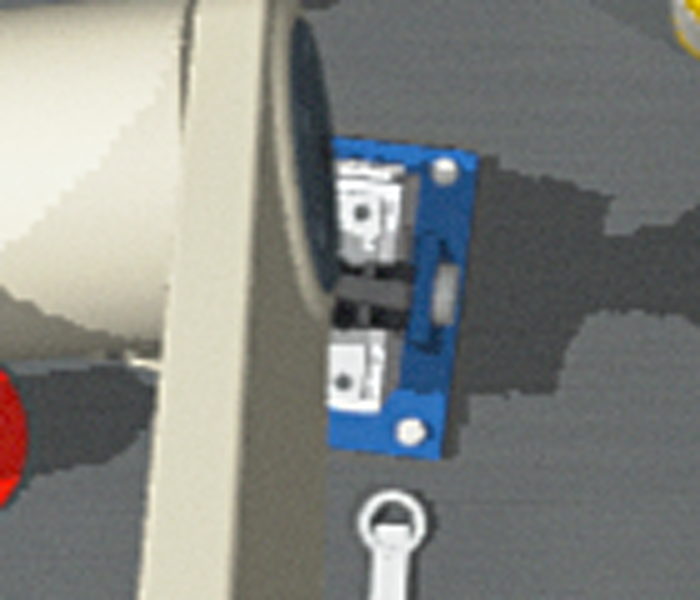

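```bash
python3 - <<'E'
from h import *
s=r.sense();f=r.grab_frame("wrist")
im=cv2.resize(f["color"][85:215,170:400,::-1],None,fx=3.4,fy=3.4,interpolation=cv2.INTER_CUBIC);cv2.imwrite("pics/w17z.png",im)
f=r.grab_frame("scene")
cv2.imwrite("pics/s17z.png",cv2.resize(f["color"][195:245,300:360,::-1],None,fx=12,fy=12,interpolation=cv2.INTER_CUBIC))
E
```

```text
(no output)
```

View pics/w17z.png

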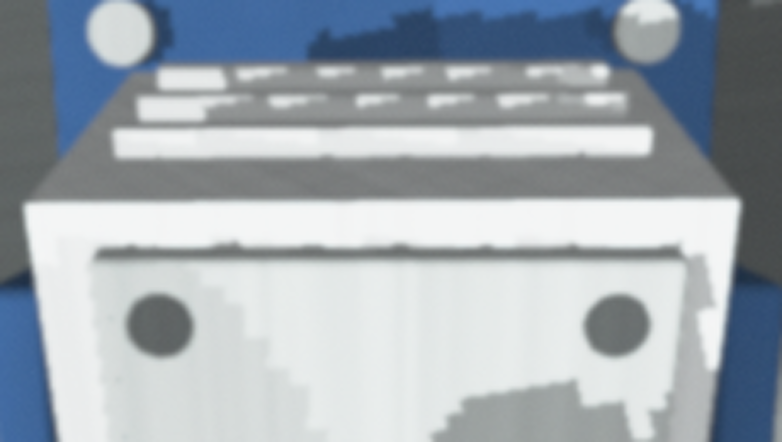

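View pics/s17z.png

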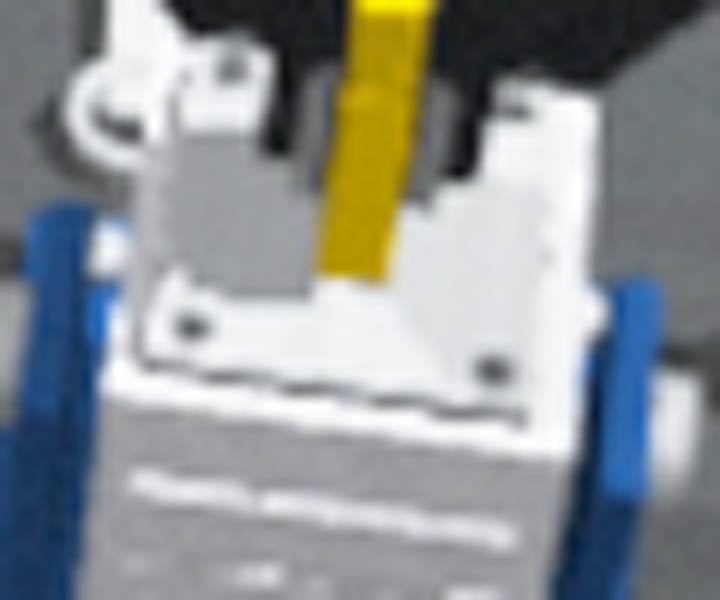

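```bash
cat > fit.py <<'E'
from h import *
from scipy.optimize import least_squares
s=r.sense();Fw=r.grab_frame("wrist");P=wristpose(Fw,s);Fs=r.grab_frame("scene")
wz=lambda p:np.array(p)/3.4+[170-.35,85-.35]; sz=lambda p:np.array(p)/12+[300-.46,195-.46]
obs=[("w",np.array([50,42,0.]),0,wz((25,205))),("w",np.array([50,-42,0.]),0,wz((740,199))),
 ("w",np.array([45,35,6.]),1,wz((95,258))),("w",np.array([45,-35,6.]),1,wz((685,258))),("w",np.array([45,35,0.]),1,wz((97,247))),("w",np.array([45,-35,0.]),1,wz((682,247))),
 ("s",np.array([50,42,0.]),0,sz((572,458))),("s",np.array([50,-42,0.]),0,sz((105,393))),
 ("s",np.array([36.5,27,6.]),1,sz((493,370))),("s",np.array([36.5,-27,6.]),1,sz((192,327))),("s",np.array([-36.5,-27,6.]),1,sz((232,67))),("s",np.array([-36.5,27,6.]),1,sz((515,107))),
 ("w",np.array([36.5,27,6.]),1,wz((160,325))),("w",np.array([36.5,-27,6.]),1,wz((617,325)))]
def res(p,full=False):
    t=p[:3];Rm=R.from_euler('z',p[3]).as_matrix()@R.from_euler('y',-p[4]).as_matrix()
    Rc=Rm@R.from_euler('zy',[p[7],p[8]]).as_matrix(); o=[]
    for c,l,k,uv in obs:
        q=(Rm@l if k==0 else Rm@np.array([p[5],p[6],0])+Rc@l)+t
        if c=="w": o+=list(proj(Fw,q+[p[9],p[10],p[11]],P)-uv)
        else: o+=list(2*(proj(Fs,q)-uv))
    pri=[(p[4]-.235)/.02*.7,(p[8])/.02*.7,*(p[9:]/2)]
    return np.array(o) if full else np.array(o+pri)
sol=least_squares(res,[612,54.5,106,-.129,.235,0,0,0,0,0,0,0])
print(sol.x.round(3)); print(res(sol.x,True).reshape(-1,2).round(1).tolist())
J=sol.jac;C=np.linalg.inv(J.T@J);print("sd",np.sqrt(np.diag(C)).round(3))
E
python3 fit.py
```

```text
[ 6.09876e+02  5.45880e+01  1.06118e+02 -1.22000e-01  2.22000e-01
 -5.77000e-01 -4.00000e-01 -9.00000e-03  2.60000e-02  2.83000e-01
  2.23000e-01 -2.50000e-02]
[[0.4, -0.1], [-0.4, -0.1], [-1.7, 0.4], [1.4, 0.5], [0.8, -1.1], [-0.9, -1.0], [0.4, -0.2], [-0.3, -0.2], [-0.0, 0.3], [0.1, 0.4], [-0.0, 0.0], [0.0, -0.2], [1.1, 0.7], [-0.5, 0.7]]
sd [1.246 0.604 1.686 0.006 0.016 0.429 0.468 0.008 0.016 1.208 0.506 1.655]
```

Now stiff: 28 N moves it only 0.1 mm, well over the roughly 15 N needed to swivel it, so the plate is seated on the face. The fit puts it within 1 mm of centre. I relax to about 10 N.

>>> drive_tool([
  [1, [0, 0, 0.2], 0],
  [1, [0, 0, 0.1], 0],
  [1, [0, 0, 0.1], 0],
  [1, [0, 0, 0.1], 0],
])

```text
clock: 27.15
eef_pos: [605.0, 55.9, 121.4]
tcp_rot: [-3.141, -0.011, -0.13]
contact_force: [-6.2, -1.0, 11.3]
opening: 0.159
```

```bash
python3 - <<'E'
from h import *
for i in range(6):
    s=r.sense(); print(s["clock"],s["eef_pos"].round(1),s["contact_force"].round(1),s["wrist_torque"].round(2),"N",s["contact_force"]@RM[:,2]); r.grab_frame("top")
E
```

```text
27.15 [605.   55.9 121.4] [-6.2 -1.  11.3] [-0.03  0.48 -0.  ] N 12.397933971144234
27.2 [604.9  55.9 121.4] [-5.1 -1.1 11.3] [-0.07  0.5  -0.02] N 12.128466692248116
27.25 [605.   55.9 121.4] [-6.1 -0.9 11.2] [-0.03  0.55  0.03] N 12.227339328275592
27.3 [605.   55.9 121.4] [-6.4 -1.2 11.6] [-0.07  0.55  0.  ] N 12.703312671740173
27.35 [605.   55.9 121.4] [-5.6 -0.4 11.3] [-0.01  0.48  0.01] N 12.25631518384408
27.4 [604.9  55.9 121.4] [-6.8 -0.5 11.6] [-0.08  0.55  0.04] N 12.755926567657449
```

Measured normal push is 12.4 N. The pitching moment suggests the pressure sits towards the high edge, so I ease the grip briefly and remove the upslope shear while pressing, then settle.

>>> drive_tool([
  [1, [-0.05, 0, 0.2], 0],
  [1, [-0.1, 0, 0.3], 0],
  [1, [-0.1, 0, 0.3], 0],
  [1, [-0.1, 0, 0.3], 0],
], grip_force=20)

```text
clock: 27.95
eef_pos: [605.0, 55.9, 121.3]
tcp_rot: [-3.141, -0.014, -0.13]
contact_force: [-7.9, -2.1, 26.1]
opening: 0.157
```

```bash
python3 - <<'E'
from h import *
for i in range(2):
    s=r.sense(); print(s["clock"],s["eef_pos"].round(1),s["tcp_rot"].round(3),s["contact_force"].round(1),s["wrist_torque"].round(2),"N",s["contact_force"]@RM[:,2]); r.grab_frame("top")
E
```

```text
27.95 [605.   55.9 121.3] [-3.141 -0.014 -0.13 ] [-7.9 -2.1 26.1] [-0.24  1.13  0.05] N 27.12099137422228
28.0 [605.   55.9 121.4] [-3.141 -0.014 -0.13 ] [-8.9 -2.4 26.1] [-0.29  1.11  0.01] N 27.35222442131764
```

>>> drive_tool([
  [1, [-0.1, 0, 0.2], 0],
  [1, [-0.08, 0, 0.1], 0],
  [1, [-0.06, 0, 0.07], 0],
  [1, [-0.06, 0, 0.07], 0],
  [1, [-0.06, 0, 0.07], 0],
], grip_force=30)

```text
clock: 28.68
eef_pos: [605.0, 55.9, 121.4]
tcp_rot: [-3.141, -0.015, -0.13]
contact_force: [-2.4, -1.9, 8.0]
opening: 0.156
```

```bash
python3 - <<'E'
from h import *
for i in range(3):
    s=r.sense(); print(s["clock"],s["eef_pos"].round(1),s["tcp_rot"].round(3),s["contact_force"].round(1),s["wrist_torque"].round(2),"N",s["contact_force"]@RM[:,2]); r.grab_frame("top")
E
```

```text
28.675 [605.   55.9 121.4] [-3.141 -0.015 -0.13 ] [-2.4 -1.9  8. ] [-0.08  0.25  0.03] N 8.236195660434804
28.725 [605.   55.8 121.4] [-3.141 -0.015 -0.13 ] [-1.7 -0.8  7.8] [-0.13  0.25  0.03] N 7.97383584427495
28.775 [605.   55.9 121.4] [-3.141 -0.015 -0.13 ] [-1.4 -1.7  8.5] [-0.13  0.22 -0.02] N 8.573845329542145
```

Measured normal is 8.3 N, plus about 2 N of cover weight, so roughly 10 N on the face, with the pressure now near the middle. One final look.

```bash
python3 - <<'E'
from h import *
f=r.grab_frame("wrist"); a=f["color"][:,:,::-1]
g=r.grab_frame("scene"); b=g["color"][:,:,::-1]
cv2.imwrite("pics/fin_w.png",cv2.resize(a[85:215,170:400],None,fx=3.4,fy=3.4,interpolation=cv2.INTER_CUBIC)); cv2.imwrite("pics/fin_s.png",b)
cv2.imwrite("pics/fin_sz.png",cv2.resize(b[195:245,300:360],None,fx=12,fy=12,interpolation=cv2.INTER_CUBIC))
E
```

```text
(no output)
```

View pics/fin_w.png

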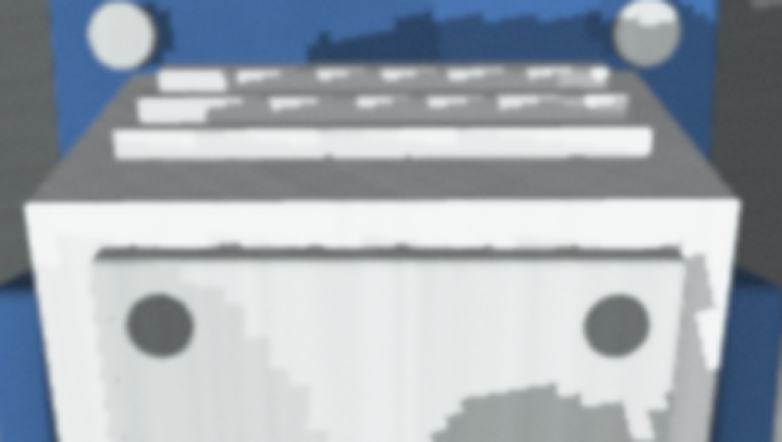

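View pics/fin_s.png

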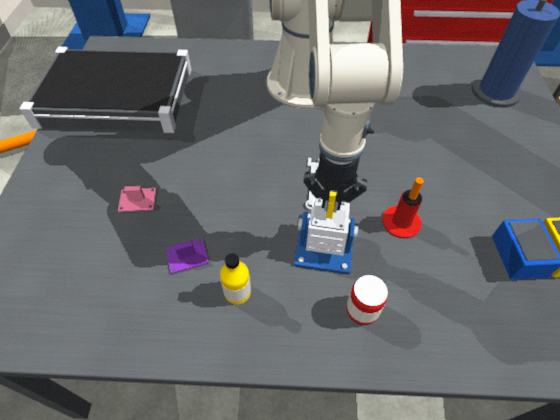

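View pics/fin_sz.png

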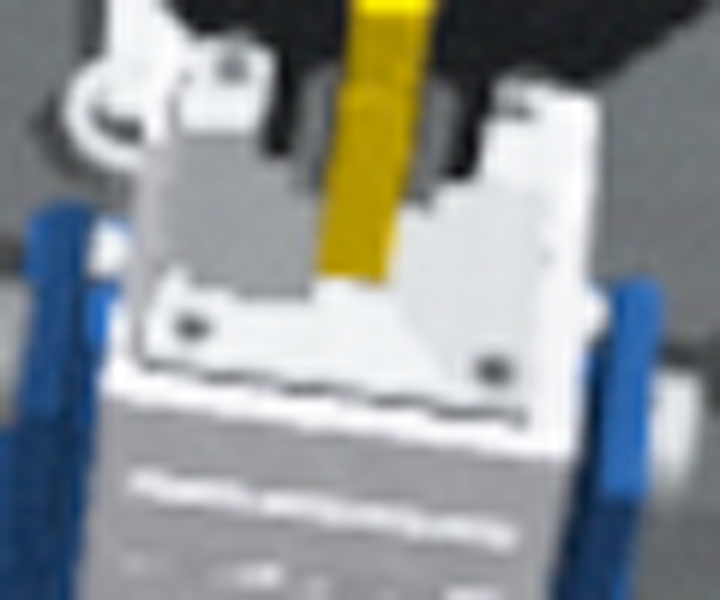

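The cover sits flush and centred at (328,225) in the scene view, the brush is upright in its stand at (408,205), and the bystanders are unmoved. I hand it in.

```bash
python3 - <<'E'
from h import *
s=r.sense();print(s["clock"],s["contact_force"].round(1));print(r.sign_off())
E
```

```text
28.925 [-2.6 -1.2  8.1]
the job is handed in; nothing more can be done
None
```

The job is handed in at 28.9 s, with the arm still gripping the cover and pressing it on the face.

- **Brush:** I took it from the stand and pushed the bristles to about 57 mm of the 60 mm port depth. I drew them to within about 4 mm of the mouth, pushed to about 57 mm again, and set the brush back upright with its flange on the rim. Later contact showed the face about 2 to 4 mm lower than I first reckoned. The true depths were therefore probably a few millimetres less (about 53 to 55 mm), and on the draw-up the tip was at or slightly above the mouth. I did not feel the bottom of the port.
- **Cover:** The moves cannot tilt the tool, so I let the cover swivel in the grip against its high edge until it stopped moving (28 N gave no more travel). I then evened the pressure and relaxed it.
- **Last checks:**
  - **Push:** the measured normal push was about 8.3 N. With the cover's own weight of about 2 N, that is about 10 N on the face, centred within about 1 cm.
  - **Position:** the image fit puts the cover within about 1 mm of centre and about 0.5° off in yaw.
  - **Surroundings:** in the last scene picture the bottle, the can and the look-alikes are where they were. The wrench is mostly hidden by the arm there, but nothing touched it.
- **Disagreement:** the same fit gave the cover a tilt 0.026 ± 0.016 rad less than the face. The stiffness and moment readings say it is seated, and I trusted those.

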